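# Load the feed magazine with blanks like the sample

## Robot

A 6-joint arm with a two-finger parallel gripper is mounted at the origin on a cart in front of the work surface, level with it; the furniture and walls round the work are solid. World frame = base frame: x ahead of the robot, y to its left, z up, the work surface at z = 0. Lengths are in m, angles in rad, forces in N, time in s.
With the tool pointing down it reaches from about 0.35 to 0.85 m from the base axis. Payload 8.1 kg.
Tool frame: the origin (TCP) lies at the very end of the fingers, on their centre line; the grasp point (between the pads) lies 19 mm behind it; z points along the fingers, y is the direction in which the jaws open and shut (so a half turn about z gives the same grasp; the last joint's range is limited). The gripper opens to 93 mm and grips with 3 to 60 N. Pads are 15 mm wide; open, the fingers measure 128 mm over their backs; the gripper's body (75 mm by 188 mm) begins 65 mm behind the grasp point.
Start: joints at [1.229, 0.13, 1.488, -0, 1.523, -0.085], TCP at [0.152, 0.58, 0.183] pointing down, gripper open.
Joint ranges: [-2.96, 2.96], [-0.89, 2.26], [0.02, 2.5], [-1.34, 4.48], [0, 2.73], [-2.66, 2.66]. Speed limits (rad/s): [2.39, 2.39, 2.79, 3.14, 3.14, 3.14].

## Interface

Orientations are given as a rotation vector (axis times angle).
In Python, from plant import read_state, read_camera, camera_info, robot gives the robot as it stands.
- The arm moves only by the tool apply_moves, never from a script. Its argument "increments" is a list of rows, each a list of 5 numbers: the shift along the world's x, y, z in units of 50 cm (1.0 is 50 cm), then the turn about the world's z in units of 90 degrees (1.0 is 90 degrees), then the gripper's target within -1 to 1 (shut at 1, half-way at 0, fully open at -1). A call has 1 to 8 rows; each row is the pose to reach, as a shift and turn from the pose measured when the call began; what a row does not reach only later rows make up. A row lasts 1/10 s, in which the tool goes at most 50 mm and 8.59 degrees, less where a joint would pass 70% of its speed; a pose out of reach is approached as far as the arm can. A call with a number of a shift or a turn outside -1 to 1 is refused whole. A call with a gripper value outside its range is refused whole. The fingers move at their own pace and stop on an object; "squeeze" is the grip in N (left out, the last holds). Time passes only in rows, so rows that repeat a pose let the fingers close. It gives the time, the measured TCP pose, the force and the opening at its end, in the units of the state.
- read_state(): the state, without advancing time (a new reading comes with each control period).
- read_camera(name): name is "side" or "top" or "wrist"; returns the picture (480x640x3 uint8, red, green, blue); there is no depth.
- camera_info(name): a dict with "camera_matrix" (3x3 intrinsics, pixels), "R" (3x3) and "t" (3): a world point X has camera coordinates R X + t; the wrist camera has in their place "tool_from_camera" (4x4, takes a point from camera to tool coordinates, whose origin is the TCP and whose axes are the flange's). Camera axes: x right, y down, z forward; pixel columns grow to the right and rows downward; lengths in m; the calibration is good to about 2 mm. A picture is of the moment at which its call begins: read the wrist's pose just before it. camera_info takes no time and is no camera call.
- robot.close_job(): hands the job in, once; it reports no verdict.
The state is a dict: "t": time; "q": joint angles; "dq": joint speeds; "joint_torque": joint torques, N m; "tool_pos": TCP position; "orientation": TCP orientation; "force": force on the tool from outside, world axes, zero at the start; "wrist_torque": the same for the moment, N m; "opening": finger opening in m.
Only numpy, scipy, OpenCV 4.12 (cv2) and the standard library are available. Lean on these libraries where they do the work, as an engineer would, in place of code of your own. Each camera call takes 0.05 s, during which the arm holds its last target.

## Task

Load the boring machine's feed magazine for the next batch: take the three blanks that have the same shape as the sample lying alone beside the loading apron, and feed them lengthwise through the mouth one after another, each pushing the last deeper, until you feel the row come up solid against the hidden stop, with its tell-tale pin pushed in; do not ram it. Leave the sample where it lies, the blanks of the other shape on the bench, and the sanding block and tape measure alone.

Things in the scene. Friction and masses are not known exactly. Their poses are not given: they have to be found in the camera images.
- magazine: fixed feed magazine of a boring machine: a grey sheet-steel tube of rectangular section on a plywood board (92 mm wide), with an open loading apron before its mouth. Origin on the bench top under the mouth's centre; x runs level into the tube, z up. Tube: x = 0 to 314 mm, 50 mm wide and 34 mm high inside, roofed (roof top 49 mm over the bench), closed at the far end
- mouth (a point): centre of the mouth's lower edge, on the channel floor 12 mm over the bench; axes as the magazine's. Flared cheeks as high as the tube stand 10 mm out before the mouth, 50 mm apart at the mouth, 63 mm at their front (68 mm over their outsides), with a turned-up lip above. Blanks slide at 1 to 3 N
- apron_end (a point): centre of the apron's rear end, on its floor, at x = -150 mm of the magazine, 12 mm over the bench and level with the tube's floor; axes as the magazine's. The apron is open above and behind; two rails 10 mm wide, 52 mm apart and 8 mm above the floor guide a blank from x = -148 to -10 mm
- sample_spot (a point): the sample's place on the bench, on the robot's side of the apron, at x = -130, y = +105 mm of the magazine; axes as the magazine's. The blank lying alone within 30 mm of it (square_4 or round_4) is the sample
- telltale (a joint): travel in m of the brass pin in the stop, 0 to 0.012 pressed in (then 12 mm out of the black knob at the closed end); stays where pushed. The stop is out of sight in the tube, its depth differs every time: with three blanks hard against it the last one's tail is 12 to 45 mm out before the mouth. The last 12 mm press the pin (5 N more), then it is solid
- cork_block: bystander: cork sanding block, 65 x 110 x 29 mm, origin at the centre of its underside
- tape_measure: bystander: tape measure, 64 x 103 x 36 mm, origin at the centre of its underside
- square_1: square-ended hardwood block blank, a plain rectangular block with four corners seen from above, 46 x 82 x 30 mm, lying flat on the bench. Origin: centre of its underside; its y axis runs along the 82 mm length, z up.
- round_1: round-ended hardwood block blank, both ends full half-circles of 23 mm radius seen from above, 46 x 82 x 30 mm overall, lying flat on the bench. Origin: centre of its underside; its y axis runs along the 82 mm length, z up.
- square_2: square-ended hardwood block blank, a plain rectangular block with four corners seen from above, 46 x 82 x 30 mm, lying flat on the bench. Origin: centre of its underside; its y axis runs along the 82 mm length, z up.
- round_2: round-ended hardwood block blank, both ends full half-circles of 23 mm radius seen from above, 46 x 82 x 30 mm overall, lying flat on the bench. Origin: centre of its underside; its y axis runs along the 82 mm length, z up.
- square_3: square-ended hardwood block blank, a plain rectangular block with four corners seen from above, 46 x 82 x 30 mm, lying flat on the bench. Origin: centre of its underside; its y axis runs along the 82 mm length, z up.
- round_3: round-ended hardwood block blank, both ends full half-circles of 23 mm radius seen from above, 46 x 82 x 30 mm overall, lying flat on the bench. Origin: centre of its underside; its y axis runs along the 82 mm length, z up.
- square_4: square-ended hardwood block blank, a plain rectangular block with four corners seen from above, 46 x 82 x 30 mm, lying flat on the bench; it is either the sample or a spare among the other blanks. Origin: centre of its underside; its y axis runs along the 82 mm length, z up.
- round_4: round-ended hardwood block blank, both ends full half-circles of 23 mm radius seen from above, 46 x 82 x 30 mm overall, lying flat on the bench; it is either the sample or a spare among the other blanks. Origin: centre of its underside; its y axis runs along the 82 mm length, z up.
Things that resemble listed ones, but are neither listed nor needed, are in the scene too. Leave any orange look-alike of the round_1 alone.

How it is judged:
At the end, for the whole second after the job is handed in: Three blanks of the sample's shape at rest in the channel: centres no more than 12 mm before the mouth, 7 mm off the centre line, 6 mm off the floor, 0.12 rad askew; tell-tale in by over 9 mm; sample within 40 mm of its start and 50 mm of its spot; other shapes on the bench top (value of joint telltale above 0.009 m and ((distance of square_4 from where it was at the start of the episode below 0.04 m and horizontal distance between square_4 and sample_spot below 0.05 m and x of each of square_1, square_2, square_3 in the frame of mouth above -0.012 m and y of square_1 in the frame of mouth between -0.007 and 0.007 m and z of each of square_1, square_2, square_3 in the frame of mouth below 0.006 m and angle between the y axis of each of square_1, square_2, square_3 and the x axis of magazine, either way round below 0.12 rad and linear speed of each of square_1, square_2, square_3 below 0.01 m/s and y of square_2 in the frame of mouth between -0.007 and 0.007 m and y of square_3 in the frame of mouth between -0.007 and 0.007 m and height (world z) of each of round_1, round_2, round_3, round_4 below 0.008 m) or (distance of round_4 from where it was at the start of the episode below 0.04 m and horizontal distance between round_4 and sample_spot below 0.05 m and x of each of round_1, round_2, round_3 in the frame of mouth above -0.012 m and y of round_1 in the frame of mouth between -0.007 and 0.007 m and z of each of round_1, round_2, round_3 in the frame of mouth below 0.006 m and angle between the y axis of each of round_1, round_2, round_3 and the x axis of magazine, either way round below 0.12 rad and linear speed of each of round_1, round_2, round_3 below 0.01 m/s and y of round_2 in the frame of mouth between -0.007 and 0.007 m and y of round_3 in the frame of mouth between -0.007 and 0.007 m and height (world z) of each of square_1, square_2, square_3, square_4 below 0.008 m))); the robot touches nothing.
It fails at once if a blank is rammed: forced against the magazine or its stop with over 60 N (contact force between any of square_1, square_2, square_3, square_4, round_1, round_2, round_3, round_4 and magazine above 60 N).
It fails at once if the sanding block or the tape measure is shifted by more than 25 mm (distance of any of cork_block, tape_measure from where it was at the start of the episode above 0.025 m).
It also fails if it takes over 72 s, if anything falls off the work surface, if the arm or the gripper's body presses on something with over 40 N, if the wrist force passes 120 N, or if a joint passes its speed limit or range.

## Working session

There is one attempt and no reset: what is moved stays moved. The work goes in short steps, Python scripts to look and compute and a tool call to move; the robot and the scene stay as the last step left them, time stands still between calls to the robot, and variables do not carry over. Pictures are saved under pics/ and viewed, and the job is handed in when it is done.

Besides the shell and the picture viewer there is one more tool, called after "Call:" by a JSON object that holds its "method" and its "body". apply_moves: Moves the arm, as the interface text tells. Its arguments: {"type":"object","properties":{"increments":{"type":"array"},"squeeze":{"type":"number"}},"required":["increments"]}

```bash
ls; mkdir -p pics; python3 - <<'E'
from plant import read_state, read_camera, camera_info, robot
import cv2,numpy as np
s=read_state(); print({k:np.round(v,3) for k,v in s.items()})
for n in ["top","side","wrist"]:
    im=read_camera(n); cv2.imwrite(f"pics/{n}0.png",im[:,:,::-1])
    i=camera_info(n); print(n,{k:np.round(v,4).tolist() for k,v in i.items()})
E
```

```text
pics
{'t': np.float64(0.0), 'q': array([ 1.229,  0.131,  1.489, -0.   ,  1.523, -0.085]), 'dq': array([ 0.001, -0.   ,  0.   , -0.002,  0.001,  0.001]), 'joint_torque': array([-1.0000e-03, -5.5987e+01, -4.9173e+01,  7.6000e-02,  3.7000e-02,
       -0.0000e+00]), 'tool_pos': array([0.152, 0.58 , 0.182]), 'orientation': array([-4.020e-01, -3.115e+00,  3.000e-03]), 'force': array([0.325, 0.782, 0.139]), 'wrist_torque': array([0.041, 0.027, 0.077]), 'opening': np.float64(0.093)}
top {'camera_matrix': [[461.2892, 0.0, 316.7677], [0.0, 461.2892, 233.0534], [0.0, 0.0, 1.0]], 'R': [[-0.0251, -0.9997, -0.0057], [-0.9846, 0.0257, -0.1729], [0.173, 0.0012, -0.9849]], 't': [-0.0526, 0.525, 1.2243]}
side {'camera_matrix': [[472.3172, 0.0, 321.1387], [0.0, 472.3172, 238.4269], [0.0, 0.0, 1.0]], 'R': [[0.8619, -0.5066, 0.0217], [-0.1738, -0.3354, -0.9259], [0.4763, 0.7943, -0.3771]], 't': [-0.4612, 0.1212, 1.0877]}
wrist {'camera_matrix': [[411.2162, 0.0, 318.7808], [0.0, 411.2162, 244.8963], [0.0, 0.0, 1.0]], 'tool_from_camera': [[0.0012, -0.9665, -0.2565, 0.0711], [1.0, 0.0009, 0.0013, -0.0008], [-0.001, -0.2565, 0.9665, -0.201], [0.0, 0.0, 0.0, 1.0]]}
```

View pics/top0.png

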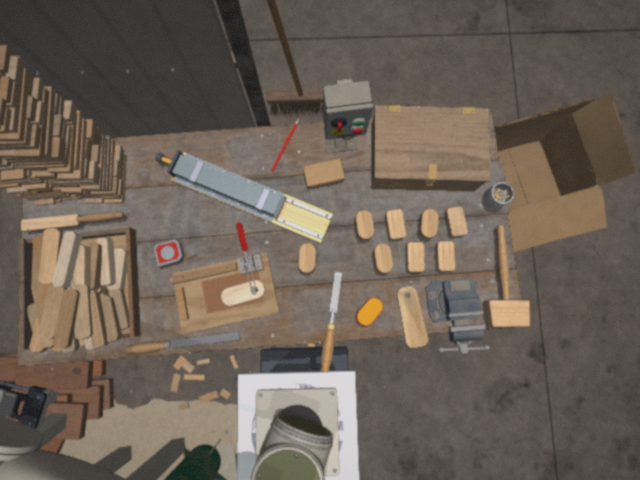

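View pics/side0.png

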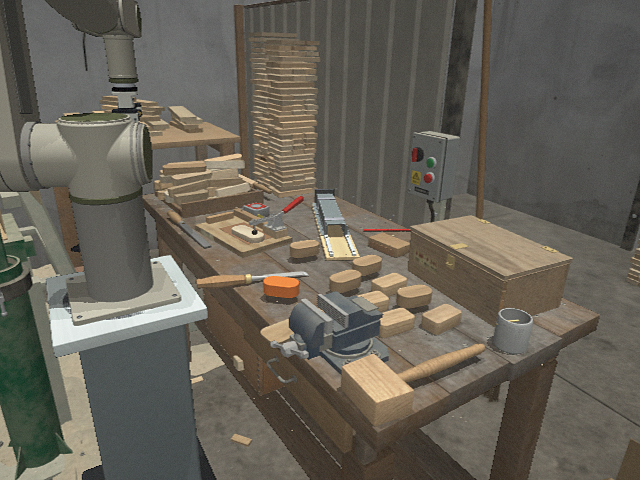

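View pics/wrist0.png

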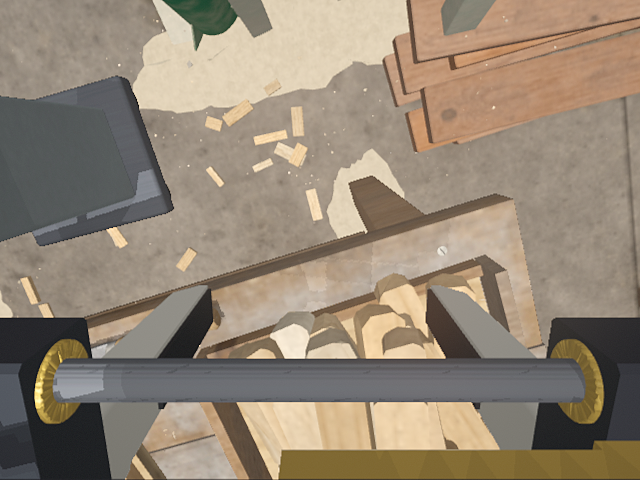

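The top view shows the magazine at about (170,160)-(330,235) and the sample alone at (307,258), which looks round-ended. The seven candidates are at cols 365-457, rows 221-258, with the orange look-alike at (370,311). I'll zoom in next.

```bash
python3 - <<'E'
import cv2
im=cv2.imread("pics/top0.png")
a=im[190:290,290:490]; cv2.imwrite("pics/crop_a.png",cv2.resize(a,None,fx=4,fy=4,interpolation=cv2.INTER_CUBIC))
a=im[140:250,145:345]; cv2.imwrite("pics/crop_b.png",cv2.resize(a,None,fx=4,fy=4,interpolation=cv2.INTER_CUBIC))
E
```

```text
(no output)
```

View pics/crop_a.png

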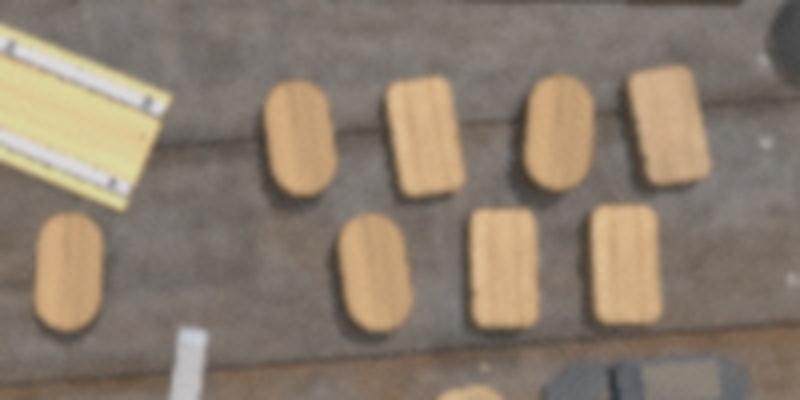

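View pics/crop_b.png

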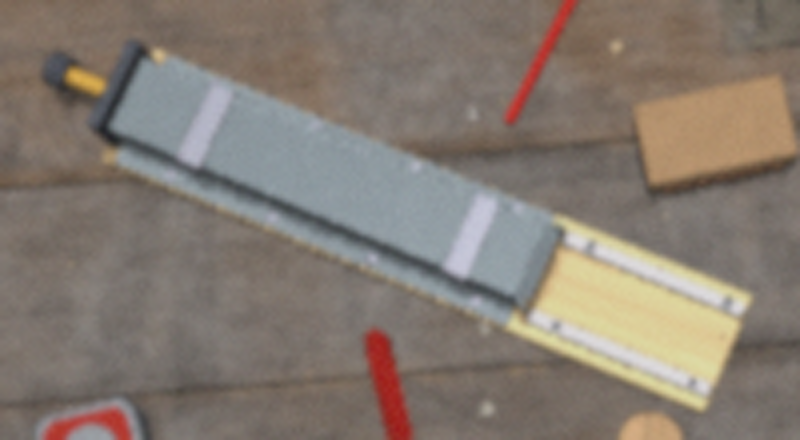

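The sample at (307,258) is round-ended. The three round-ended blanks are at about px (365,224), (430,223) and (383,258). The magazine axis runs up-left, with the apron at (280-330, 200-240). Next I'll measure poses.

```bash
cat > h.py <<'E'
import cv2,numpy as np
from plant import read_state, read_camera, camera_info
def cast(n,px,z):
    i=camera_info(n);K=np.array(i["camera_matrix"]);R=np.array(i["R"]);t=np.array(i["t"])
    px=np.atleast_2d(np.array(px,float)); d=np.c_[px,np.ones(len(px))]@np.linalg.inv(K).T@R
    c=-R.T@t; s=(z-c[2])/d[:,2]; return c+s[:,None]*d
def proj(n,X):
    i=camera_info(n);K=np.array(i["camera_matrix"]);R=np.array(i["R"]);t=np.array(i["t"])
    p=(np.atleast_2d(X)@R.T+t)@K.T; return p[:,:2]/p[:,2:]
def tri(p1,n1,p2,n2):
    a0,a1=cast(n1,p1,0)[0],cast(n1,p1,1)[0]; b0,b1=cast(n2,p2,0)[0],cast(n2,p2,1)[0]
    u,v=a1-a0,b1-b0; A=np.c_[u,-v]; s=np.linalg.lstsq(A,b0-a0,rcond=None)[0]
    return (a0+u*s[0]+b0+v*s[1])/2, np.linalg.norm(a0+u*s[0]-b0-v*s[1])
def blanks(im,z=0.03,lo=800,roi=(190,290,290,480)):
    hsv=cv2.cvtColor(im,cv2.COLOR_RGB2HSV)
    m=cv2.inRange(hsv,(8,85,120),(20,190,255)); k=np.zeros_like(m); r=roi; k[r[0]:r[1],r[2]:r[3]]=m[r[0]:r[1],r[2]:r[3]]
    big=cv2.resize(k,None,fx=4,fy=4,interpolation=cv2.INTER_LINEAR); big=((big>127)*255).astype(np.uint8)
    out=[]
    for c in cv2.findContours(big,cv2.RETR_EXTERNAL,cv2.CHAIN_APPROX_NONE)[0]:
        if cv2.contourArea(c)/16<250: continue
        p=(c[:,0,:]+.5)/4-.5
        w=cast("top",p,z)[:,:2].astype(np.float32)
        (cx,cy),(a,b),th=cv2.minAreaRect(w*1000)
        ar=cv2.contourArea((w*1000).reshape(-1,1,2))/(a*b)
        ang=th if a>b else th+90
        if ang>90: ang-=180
        M=cv2.moments((w*1000).reshape(-1,1,2))
        out.append((p.mean(0).round(0).tolist(),round(cx),round(cy),round(M['m10']/M['m00']),round(M['m01']/M['m00']),round(max(a,b)),round(min(a,b)),round(ang,1),round(ar,3)))
    return out
E
python3 - <<'E'
from h import *
im=cv2.imread("pics/top0.png")[:,:,::-1].copy()
for b in blanks(im): print(b)
hsv=cv2.cvtColor(im,cv2.COLOR_RGB2HSV)
print(hsv[224,365],hsv[225,300],hsv[220,297], hsv[190,220])
# magazine key pts from crop_b (x/4+145,y/4+140)
f=lambda x,y:(x/4+145-.375,y/4+140-.375)
A,B,C,D=[cast("top",f(*p),.012)[0] for p in [(750,295),(705,408),(555,217),(510,322)]]
print(A,B,C,D); 
d1=C-A;d2=D-B; print(np.degrees(np.arctan2(d1[1],d1[0])),np.degrees(np.arctan2(d2[1],d2[0])),np.linalg.norm(A-B))
E1,F1,G1,H1=[cast("top",f(*p),.049)[0] for p in [(145,50),(555,222),(108,133),(520,307)]]
for a,b in((F1,E1),(H1,G1)): d=b-a;print(a,b,np.degrees(np.arctan2(d[1],d[0])),np.linalg.norm(d))
im=cv2.imread("pics/side0.png"); cv2.imwrite("pics/crop_c.png",cv2.resize(im[180:270,220:420],None,fx=4,fy=4,interpolation=cv2.INTER_CUBIC))
E
```

```text
([383.0, 258.0], 452, -248, 452, -247, 81, 48, 6.0, 0.816)
([415.0, 257.0], 452, -335, 453, -336, 81, 46, -3.4, 0.923)
([307.0, 258.0], 459, -37, 458, -37, 83, 46, -1.4, 0.833)
([446.0, 256.0], 453, -420, 453, -420, 80, 48, -1.5, 0.912)
([364.0, 224.0], 547, -200, 548, -200, 79, 50, -1.5, 0.812)
([395.0, 224.0], 546, -287, 546, -287, 82, 48, 6.8, 0.878)
([429.0, 223.0], 547, -381, 547, -381, 83, 48, -9.6, 0.808)
[ 16  99 195] [ 24  65 219] [ 24  77 220] [103  30 160]
[ 0.5851395  -0.11114262  0.012     ] [ 0.50458949 -0.07694764  0.012     ] [0.64606948 0.02697295 0.012     ] [0.57001687 0.05992264 0.012     ]
66.19522399735821 64.45104538981566 0.08750772039473563
[0.63261931 0.02429402 0.049     ] [0.76606154 0.31359578 0.049     ] 65.23819352141822 0.31859431593116927
[0.57274503 0.04924782 0.049     ] [0.70551497 0.33808699 0.049     ] 65.31330245431973 0.3178929416143026
```

View pics/crop_c.png

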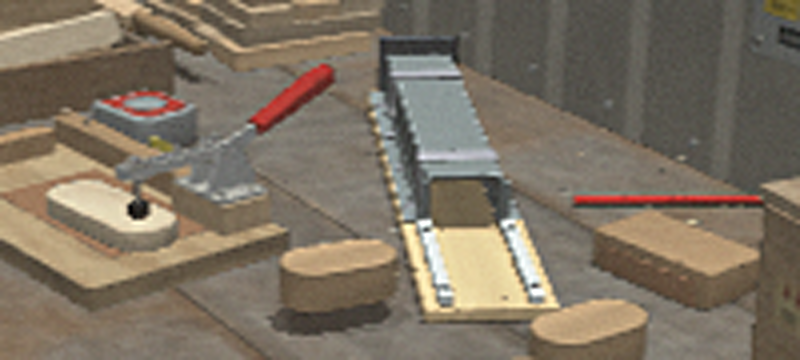

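```bash
python3 - <<'E'
from h import *
f=lambda x,y:(x/4+145-.375,y/4+140-.375)
g=lambda x,y:(x/4+220-.375,y/4+180-.375)
print("handle tip",tri(f(375,335),"top",g(325,75),"side"))
print("apron back corners",tri(f(750,295),"top",g(562,305),"side"),tri(f(705,408),"top",g(420,320),"side"))
im=cv2.imread("pics/top0.png")[:,:,::-1].copy()
hsv=cv2.cvtColor(im,cv2.COLOR_RGB2HSV)
big=cv2.resize(hsv,None,fx=4,fy=4,interpolation=cv2.INTER_LINEAR)
m=cv2.inRange(big,(0,0,185),(180,35,255)); k=np.zeros_like(m);k[4*195:4*242,4*272:4*332]=m[4*195:4*242,4*272:4*332]
L=[]
for c in cv2.findContours(k,cv2.RETR_EXTERNAL,cv2.CHAIN_APPROX_NONE)[0]:
    if cv2.contourArea(c)<300: continue
    w=cast("top",(c[:,0,:]+.5)/4-.5,.020)[:,:2]*1000
    r=cv2.minAreaRect(w.astype(np.float32)); print(r, (c[:,0,:].mean(0)/4).round(1)); L.append(r)
u=np.array([np.cos(np.radians(65.2)),np.sin(np.radians(65.2))]);v=np.array([-u[1],u[0]])
for r in L: print(np.array(r[0])@u,np.array(r[0])@v)
# board yellow
m=cv2.inRange(big,(18,45,150),(32,200,255)); k=np.zeros_like(m);k[4*190:4*245,4*265:4*335]=m[4*190:4*245,4*265:4*335]
ys,xs=np.nonzero(k); w=cast("top",np.c_[(xs+.5)/4-.5,(ys+.5)/4-.5],.012)[:,:2]*1000
a=w@u;b=w@v; print(np.percentile(a,[.5,1,99]))
for lo in range(-10,130,10):
    s=(a-a.min()>lo)&(a-a.min()<lo+10)
    if s.sum()>50: print(lo,b[s].min().round(1),b[s].max().round(1),((b[s].min()+b[s].max())/2).round(1))
E
```

```text
handle tip (array([0.54366551, 0.13914723, 0.1082272 ]), np.float64(5.436423507866367e-05))
apron back corners (array([ 0.58782639, -0.1125133 ,  0.01006948]), np.float64(0.005119107717044363)) (array([ 0.50392578, -0.07593389,  0.00280027]), np.float64(0.004679872942643338))
((544.0474243164062, -17.897621154785156), (135.95101928710938, 11.284013748168945), 65.58125305175781) [300.9 228.6]
((599.717529296875, -45.72124481201172), (100.68355560302734, 11.612295150756836), 65.56104278564453) [309.6 208.8]
211.95476767536744 -501.3811935124781
210.0480502122166 -563.5879379255327
[141.98552372 142.67751422 290.07843471]
0 -580.1 -486.7 -533.4
10 -580.2 -486.4 -533.3
20 -580.2 -485.9 -533.1
30 -580.4 -486.2 -533.3
40 -580.3 -486.2 -533.2
50 -579.8 -486.1 -532.9
60 -580.0 -486.2 -533.1
70 -580.0 -485.8 -532.9
80 -579.6 -485.9 -532.8
90 -579.7 -485.8 -532.8
100 -579.6 -485.7 -532.7
110 -579.9 -485.5 -532.7
120 -579.9 -485.7 -532.8
```

Call:
{"method": "apply_moves", "body": {"increments": [[0.6,-0.66,0.0,-0.76,-0.4],[0.6,-0.66,0.0,-0.76,-0.4],[0.6,-0.66,0.0,-0.76,-0.4],[0.6,-0.66,0.0,-0.76,-0.4],[0.6,-0.66,0.0,-0.76,-0.4],[0.6,-0.66,0.0,-0.76,-0.4],[0.6,-0.66,0.0,-0.76,-0.4],[0.6,-0.66,0.0,-0.76,-0.4]], "squeeze": 20}}

```text
t: 0.95
tool_pos: [0.4221, 0.2823, 0.1825]
orientation: [-2.09, -2.344, 0.001]
force: [1.0, 0.8, -0.7]
opening: 0.0649
```

Call:
{"method": "apply_moves", "body": {"increments": [[0.06,-0.96,0.0,-1.0,-0.4],[0.06,-0.96,0.0,-1.0,-0.4],[0.06,-0.96,0.0,-1.0,-0.4],[0.06,-0.96,0.0,-1.0,-0.4],[0.06,-0.96,0.0,-1.0,-0.4],[0.06,-0.96,0.0,-1.0,-0.4],[0.06,-0.96,-0.06,-1.0,-0.4],[0.06,-0.96,-0.06,-1.0,-0.4]]}}

```text
t: 1.75
tool_pos: [0.4466, -0.1159, 0.1664]
orientation: [-3.049, -0.754, -0.001]
force: [1.3, -0.2, 0.2]
opening: 0.0648
```

Call:
{"method": "apply_moves", "body": {"increments": [[0.011,-0.264,0.0,-0.24,-0.4],[0.011,-0.264,0.0,-0.24,-0.4],[0.011,-0.264,-0.05,-0.24,-0.4],[0.011,-0.264,-0.1,-0.24,-0.4],[0.011,-0.264,-0.15,-0.24,-0.4],[0.011,-0.264,-0.15,-0.24,-0.4]]}}

```text
t: 2.35
tool_pos: [0.449, -0.2464, 0.087]
orientation: [-3.132, -0.167, 0.008]
force: [-0.6, -0.3, -0.9]
opening: 0.0649
```

```bash
python3 - <<'E'
from h import *
s=read_state(); im=read_camera("wrist"); cv2.imwrite("pics/w1.png",im[:,:,::-1]); print(s["tool_pos"],s["orientation"],s["q"])
E
```

```text
[ 0.44899882 -0.24636534  0.08703263] [-3.13180332 -0.16738814  0.00801087] [-6.02864888e-01 -3.22082528e-02  1.83489082e+00  1.11727573e-03
  1.34619694e+00  8.60884561e-01]
```

View pics/w1.png

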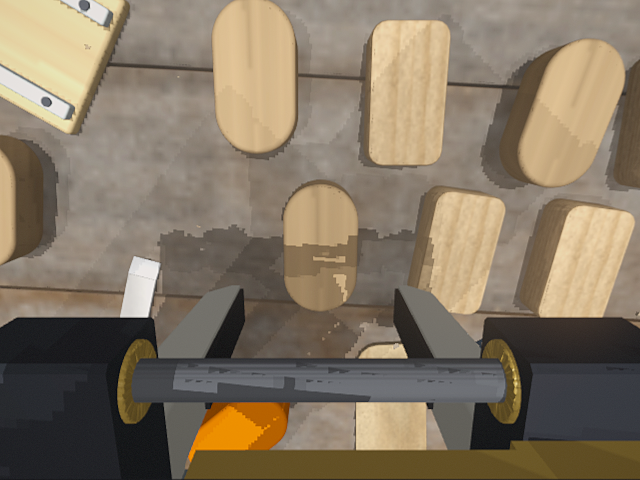

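```bash
cat >> h.py <<'E'
from scipy.spatial.transform import Rotation as Ro
def wcast(s,px,z):
    i=camera_info("wrist");K=np.array(i["camera_matrix"]);T=np.array(i["tool_from_camera"])
    Rw=Ro.from_rotvec(s["orientation"]).as_matrix(); p=np.array(s["tool_pos"])
    px=np.atleast_2d(np.array(px,float)); d=np.c_[px,np.ones(len(px))]@np.linalg.inv(K).T@T[:3,:3].T@Rw.T
    c=p+Rw@T[:3,3]; k=(z-c[2])/d[:,2]; return c+k[:,None]*d
def wproj(s,X):
    i=camera_info("wrist");K=np.array(i["camera_matrix"]);T=np.array(i["tool_from_camera"])
    Rw=Ro.from_rotvec(s["orientation"]).as_matrix(); p=np.array(s["tool_pos"])
    y=((np.atleast_2d(X)-p)@Rw-T[:3,3])@T[:3,:3]; q=y@K.T; return q[:,:2]/q[:,2:]
def jaw(s):
    o=s["orientation"]; a=(2*np.degrees(np.arctan2(o[1],o[0]))-90)%180; return a-180 if a>90 else a
E
python3 - <<'E'
from h import *
s=read_state()
print(jaw(s)); c=wcast(s,[(284,245),(357,245),(320,181),(322,310)],.03); print(c.round(4)); print(c[:2].mean(0),c[2:].mean(0), wproj(s,s["tool_pos"]))
# other blanks rough
for n,q in dict(r1=[(213,75),(297,75),(253,-2),(258,154)],r2=[(503,115),(625,100),(590,38),(545,187)]).items():
    c=wcast(s,q,.03);print(n,c.round(3)[:, :2].tolist(),c[2:].mean(0),np.degrees(np.arctan2(*(c[2]-c[3])[1::-1])))
c=wcast(s,[(75,133),(128,0)],.012);print(c)
print(cast("top",[(321.6,241.6)],.012))
E
```

```text
-83.84883957202788
[[ 0.4491 -0.2244  0.03  ]
 [ 0.4544 -0.272   0.03  ]
 [ 0.4932 -0.2434  0.03  ]
 [ 0.406  -0.2543  0.03  ]]
[ 0.45173008 -0.24823183  0.03      ] [ 0.44958149 -0.24883798  0.03      ] [[317.49747983 277.35858609]]
r1 [[0.548, -0.174], [0.553, -0.223], [0.591, -0.195], [0.506, -0.203]] [ 0.54832585 -0.19897959  0.03      ] 5.885623225783122
r2 [[0.544, -0.349], [0.561, -0.419], [0.591, -0.389], [0.505, -0.385]] [ 0.5481282  -0.38677911  0.03      ] -2.7975664762406893
[[ 0.50478917 -0.08064057  0.012     ]
 [ 0.58677416 -0.11618165  0.012     ]]
[[ 0.50460763 -0.07899153  0.012     ]]
```

Call:
{"method": "apply_moves", "body": {"increments": [[0.003,-0.004,-0.08,0,-0.4],[0.003,-0.004,-0.152,0,-0.4],[0.003,-0.004,-0.152,0,-0.4],[0.003,-0.004,-0.152,0,1],[0.003,-0.004,-0.152,0,1],[0.003,-0.004,-0.152,0,1],[0.003,-0.004,-0.152,0,1],[0.003,-0.004,-0.152,0,1]], "squeeze": 25}}

```text
t: 3.2
tool_pos: [0.4525, -0.2493, 0.0145]
orientation: [-3.135, -0.169, 0.002]
force: [-0.0, 0.7, -0.5]
opening: 0.0291
```

```bash
python3 - <<'E'
from h import *
s=read_state(); im=read_camera("wrist"); cv2.imwrite("pics/w2.png",im[:,:,::-1]); print(s["tool_pos"],s["opening"])
im=read_camera("top"); cv2.imwrite("pics/t2.png",im[:,:,::-1]);cv2.imwrite("pics/t2c.png",cv2.resize(im[190:290,290:490,::-1],None,fx=4,fy=4))
print(read_state()["opening"])
E
```

```text
[ 0.45246001 -0.24930591  0.01449024] 0.029125593724881955
0.021908983793753174
```

View pics/w2.png

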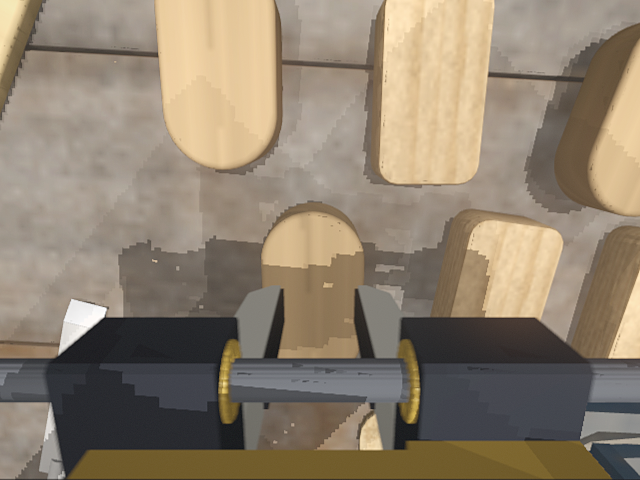

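View pics/t2c.png

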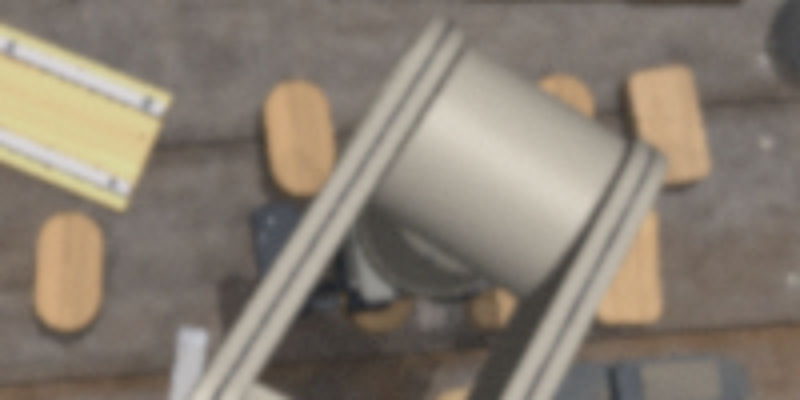

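```bash
python3 - <<'E'
from h import *
s=read_state(); im=read_camera("side"); p=proj("side",s["tool_pos"])[0]; print(p,s["tool_pos"],s["opening"])
print(proj("side",s["tool_pos"]+np.array([0,0,.034])))
x,y=int(p[0]),int(p[1]); a=im[y-90:y+50,x-100:x+100,::-1].copy(); a=cv2.resize(a,None,fx=4,fy=4,interpolation=cv2.INTER_CUBIC); cv2.circle(a,(400,360),4,(0,0,255),-1)
cv2.imwrite("pics/s2.png",a)
w=cv2.imread("pics/w1.png"); cv2.imwrite("pics/w1c.png",cv2.resize(w[230:420,140:490],None,fx=2.2,fy=2.2))
E
```

```text
[344.70624345 287.09578914] [ 0.45204371 -0.24905649  0.013887  ] 0.021908983793753174
[[345.30484911 273.99272786]]
```

View pics/s2.png

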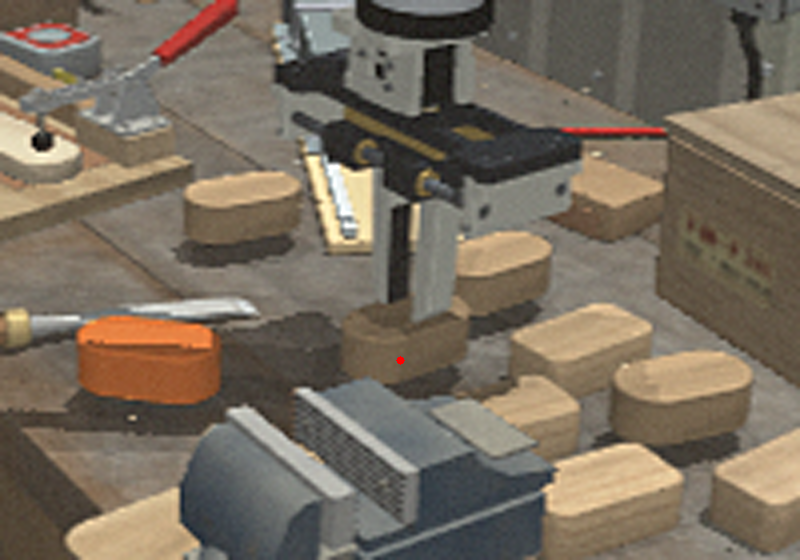

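View pics/w1c.png

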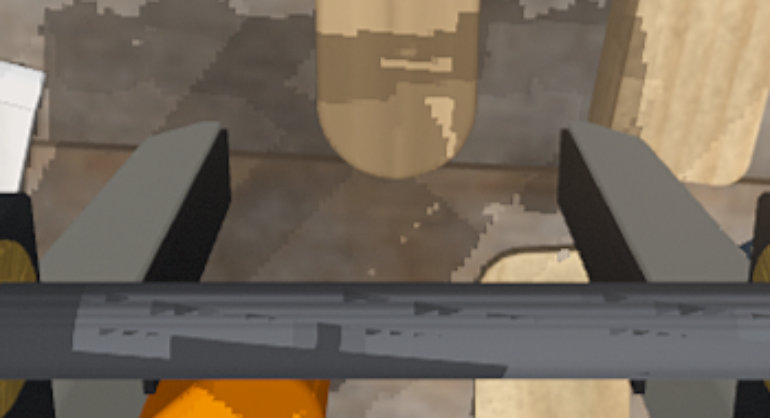

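The wrist view (finger ends at row ~288-304) and the side view both show the fingers ending about 34 mm behind the reported TCP. They closed above the blank, with the opening at 22 mm. I'll reopen and go down in guarded steps.

Call:
{"method": "apply_moves", "body": {"increments": [[-0.002,0.0,0,0,-0.4],[-0.002,0.0,0,0,-0.4],[-0.002,0.0,0,0,-0.4],[-0.002,0.0,0,0,-0.4],[-0.002,0.0,-0.025,0,-0.4],[-0.002,0.0,-0.025,0,-0.4]]}}

```text
t: 3.95
tool_pos: [0.4496, -0.2481, -0.0009]
orientation: [-3.132, -0.168, 0.007]
force: [0.5, 0.9, -0.7]
opening: 0.0611
```

```bash
python3 - <<'E'
from h import *
s=read_state(); im=read_camera("wrist"); cv2.imwrite("pics/w3.png",im[:,:,::-1]); print(s["tool_pos"],s["opening"],s["force"])
im=read_camera("side"); p=proj("side",s["tool_pos"])[0]; print(p)
a=im[197:337,244:444,::-1].copy(); a=cv2.resize(a,None,fx=4,fy=4,interpolation=cv2.INTER_CUBIC)
cv2.imwrite("pics/s3.png",a)
E
```

```text
[ 0.44960101 -0.24805468 -0.00093928] 0.06111576123845706 [ 0.49254161  0.89964391 -0.67163999]
[343.3406784  292.77033334]
```

View pics/s3.png

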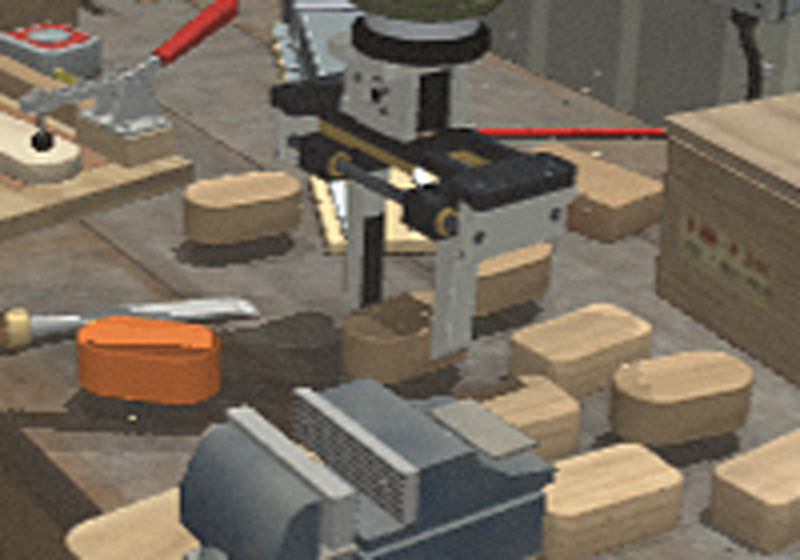

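View pics/w3.png

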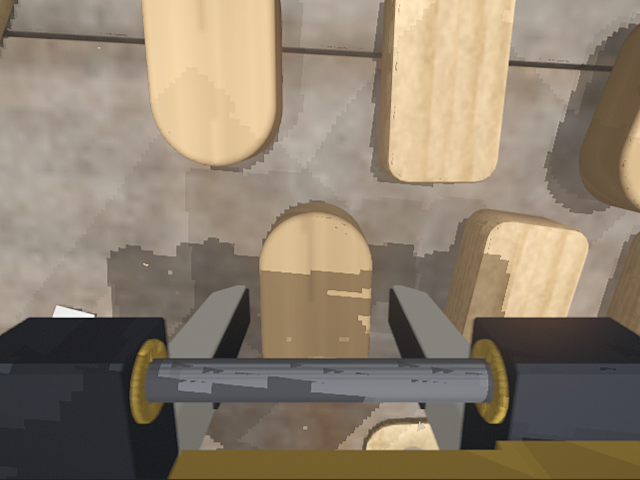

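Call:
{"method": "apply_moves", "body": {"increments": [[0.002,-0.001,-0.03,0,-0.4],[0.002,-0.001,-0.044,0,-0.4],[0.002,-0.001,-0.044,0,1],[0.002,-0.001,-0.044,0,1],[0.002,-0.001,-0.044,0,1],[0.002,-0.001,-0.044,0,1]]}}

```text
t: 4.65
tool_pos: [0.4514, -0.2492, -0.0214]
orientation: [-3.133, -0.168, 0.005]
force: [-0.8, -0.0, -0.6]
opening: 0.0456
```

Call:
{"method": "apply_moves", "body": {"increments": [[0.0,0.0,0.1,0.0,1],[0.02,0.04,0.16,0.095,1],[0.246,0.445,0.16,0.659,1],[0.246,0.445,0.16,0.659,1],[0.246,0.445,0.16,0.659,1],[0.246,0.445,0.16,0.659,1],[0.246,0.445,0.16,0.659,1],[0.246,0.445,0.16,0.659,1]]}}

```text
t: 5.45
tool_pos: [0.5763, -0.0226, 0.0591]
orientation: [-2.632, -1.711, 0.005]
force: [-1.1, -1.3, -0.9]
opening: 0.0453
```

```bash
cat > st.py <<'E'
from h import *
import sys
M=np.array([.6057,.0415]);TH=np.radians(65.45);u=np.array([np.cos(TH),np.sin(TH)]);v=np.array([-u[1],u[0]])
def mag(p): d=np.array(p)[...,:2]-M; return np.stack([d@u,d@v],-1)
def world(a,b=0): return M+a*u+b*v
def st():
    s=read_state(); print("t",round(float(s["t"]),2),"pos",np.round(s["tool_pos"],4),"mag",mag(s["tool_pos"]).round(4),"jaw",round(jaw(s),2),"op",round(float(s["opening"]),4),"F",np.round(s["force"],1),"Fu",round(float(s["force"][:2]@u),1)); return s
if __name__=="__main__":
    s=st()
    for n in sys.argv[1:]:
        c,f=n.split(":"); cv2.imwrite(f"pics/{f}.png",read_camera(c)[:,:,::-1])
E
python3 st.py wrist:w4
```

```text
t 5.45 pos [ 0.5763 -0.0226  0.0591] mag [-0.0705  0.0001] jaw -23.95 op 0.0453 F [-1.1 -1.3 -0.9] Fu -1.7
```

View pics/w4.png

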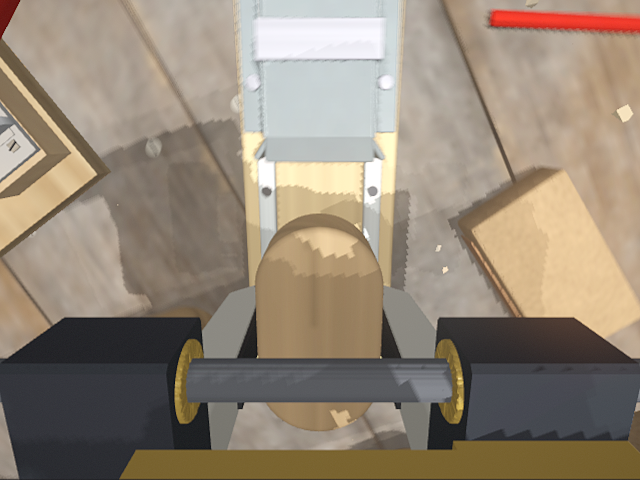

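```bash
python3 - <<'E'
from st import *
s=st()
for q,z in [([(266,191),(372,191)],.02),([(254,40),(385,40)],.049),([(252,82),(387,82)],.012),([(244,230),(395,230)],.012),([(260,158),(380,160)],.046)]:
    c=wcast(s,q,z); m=mag(c); print(m.round(4).tolist(),m.mean(0).round(4), np.linalg.norm(m[0]-m[1]).round(4))
E
```

```text
t 5.5 pos [ 0.5754 -0.0243  0.0588] mag [-0.0725  0.0002] jaw -23.52 op 0.0459 F [ 0.4 -0.8 -0.6] Fu -0.6
[[-0.034, 0.0318], [-0.0327, -0.0299]] [-0.0333  0.001 ] 0.0618
[[0.0406, 0.0327], [0.0417, -0.0286]] [0.0412 0.002 ] 0.0613
[[0.0263, 0.0399], [0.0277, -0.0362]] [0.027  0.0019] 0.0761
[[-0.0594, 0.0468], [-0.0575, -0.0464]] [-0.0585  0.0002] 0.0933
[[-0.0137, 0.0313], [-0.0135, -0.0299]] [-0.0136  0.0007] 0.0611
```

Call:
{"method": "apply_moves", "body": {"increments": [[-0.003,-0.004,-0.05,-0.012,1],[-0.003,-0.004,-0.1,-0.012,1],[-0.003,-0.004,-0.125,-0.012,1],[-0.003,-0.004,-0.134,-0.012,1],[-0.003,-0.004,-0.134,-0.012,1]]}}

```text
t: 6.0
tool_pos: [0.5735, -0.0267, -0.0082]
orientation: [-2.643, -1.694, 0.008]
force: [0.5, 0.8, -0.7]
opening: 0.0458
```

```bash
python3 st.py wrist:w5 side:s5; python3 -c "
import cv2;a=cv2.imread('pics/s5.png');cv2.imwrite('pics/s5c.png',cv2.resize(a[180:270,260:400],None,fx=5,fy=5))"
```

```text
t 6.0 pos [ 0.5735 -0.0267 -0.0082] mag [-0.0754  0.001 ] jaw -24.69 op 0.0458 F [ 0.5  0.8 -0.7] Fu 1.0
```

View pics/s5c.png

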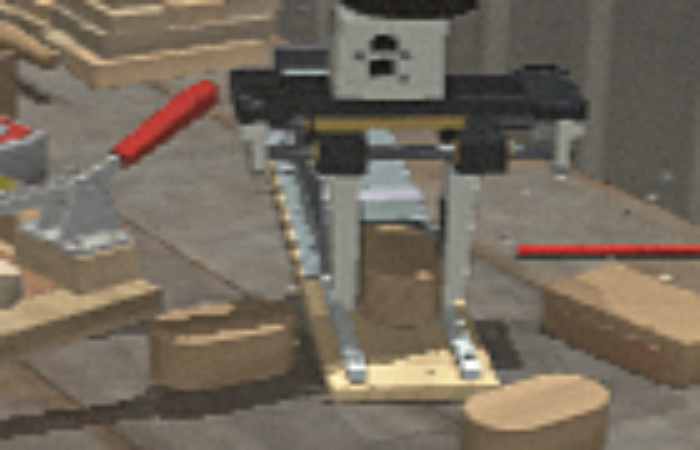

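View pics/w5.png

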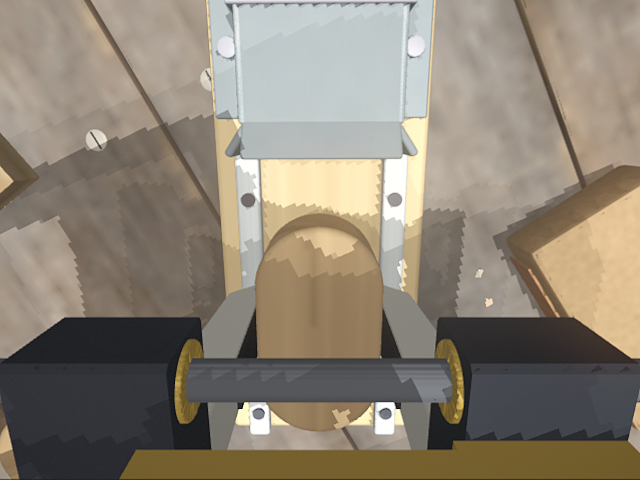

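Call:
{"method": "apply_moves", "body": {"increments": [[0.008,0.016,-0.001,0,1],[0.016,0.032,-0.001,0,1],[0.024,0.05,-0.001,0,1],[0.031,0.066,-0.001,0,1],[0.039,0.081,-0.001,0,1],[0.039,0.081,-0.001,0,1]]}}

```text
t: 6.7
tool_pos: [0.5948, 0.0151, -0.0076]
orientation: [-2.643, -1.697, 0.004]
force: [1.0, 0.2, 0.2]
opening: 0.0454
```

```bash
python3 st.py wrist:w6
```

```text
t 6.7 pos [ 0.5948  0.0151 -0.0076] mag [-0.0285 -0.001 ] jaw -24.58 op 0.0454 F [1.  0.2 0.2] Fu 0.6
```

View pics/w6.png

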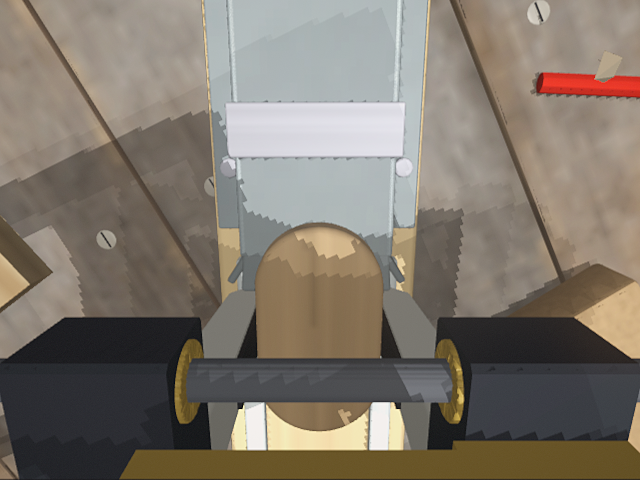

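```bash
python3 - <<'E'
from st import *
s=st()
im=cv2.imread("pics/w6.png")
def P(a,b,z): return wproj(s,np.r_[world(a,b),z])[0]
for a,b,z,c in [(0,.025,.046,(0,0,255)),(0,-.025,.046,(0,0,255)),(-.01,.0315,.046,(0,255,0)),(-.01,-.0315,.046,(0,255,0)),(-.0285+.041,0,.044,(255,0,0)),(-.0285-.041,0,.044,(255,0,0)),(0,.025,.012,(0,255,255)),(0,-.025,.012,(0,255,255))]:
    p=P(a,b,z); print(a,b,z,p.round(0)); cv2.circle(im,tuple(int(x) for x in p),3,c,-1)
cv2.imwrite("pics/w6a.png",cv2.resize(im[180:460,180:460],None,fx=2.1,fy=2.1,interpolation=cv2.INTER_CUBIC))
cv2.imwrite("pics/s6.png",read_camera("side")[:,:,::-1])
a=cv2.imread('pics/s6.png');cv2.imwrite('pics/s6c.png',cv2.resize(a[180:270,260:400],None,fx=5,fy=5,interpolation=cv2.INTER_CUBIC))
E
```

```text
t 6.75 pos [ 0.5944  0.0145 -0.0077] mag [-0.0293 -0.0009] jaw -24.59 op 0.0458 F [-0.5  0.4 -0.8] Fu 0.2
0 0.025 0.046 [248. 251.]
0 -0.025 0.046 [383. 251.]
-0.01 0.0315 0.046 [232. 276.]
-0.01 -0.0315 0.046 [399. 276.]
0.0125 0 0.044 [315. 217.]
-0.0695 0 0.044 [316. 408.]
0 0.025 0.012 [261. 230.]
0 -0.025 0.012 [372. 230.]
```

View pics/w6a.png

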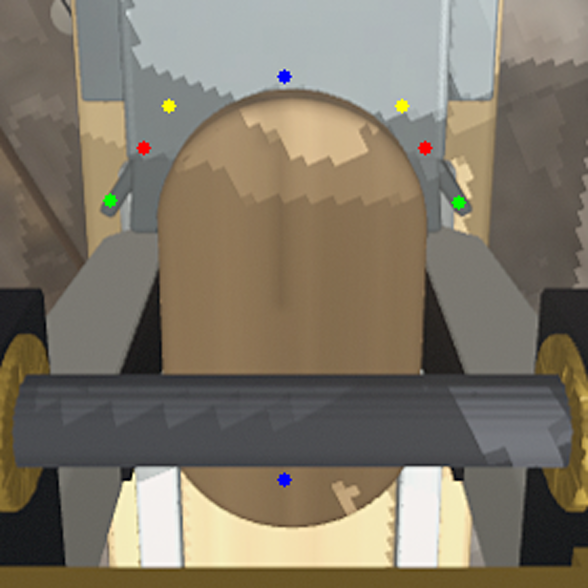

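View pics/s6c.png

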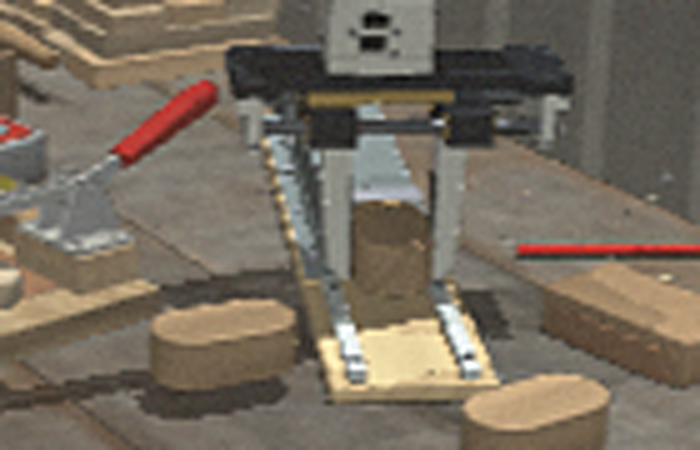

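```bash
python3 - <<'E'
from st import *
s=st()
for z in (.012,.027,.042,.057): print(z,(proj("side",np.r_[world(-.07),z])[0]-[260,180])*5, (proj("side",np.r_[world(.012),z])[0]-[260,180])*5)
for d in (.034,.045,.02): print(d,[((proj("side",np.r_[world(*(mag(s["tool_pos"])+[-.0075,sg*.03])),s["tool_pos"][2]+d])[0]-[260,180])*5).round(0) for sg in (1,-1)])
for b in (.026,.031,.036): print(((proj("side",np.r_[world(-.148,b),.02])[0]-[260,180])*5).round(0))
a=cv2.imread('pics/s6.png');cv2.imwrite('pics/s6d.png',cv2.resize(a[190:265,295:370],None,fx=8,fy=8,interpolation=cv2.INTER_NEAREST))
E
```

```text
t 6.8 pos [ 0.5942  0.0141 -0.0078] mag [-0.0297 -0.0009] jaw -24.62 op 0.0459 F [-0.3  0.1 -0.5] Fu -0.1
0.012 [389.01757821 322.72342862] [370.53540951 269.49249896]
0.027 [389.9469538  298.27657881] [371.34090418 246.14063295]
0.042 [390.88424047 273.62163127] [372.15288695 222.60067227]
0.057 [391.82953966 248.75591758] [372.97143653 198.87033516]
0.034 [array([332., 279.]), array([435., 277.])]
0.045 [array([333., 261.]), array([436., 259.])]
0.02 [array([332., 301.]), array([434., 299.])]
[361. 367.]
[352. 367.]
[343. 367.]
```

View pics/s6d.png

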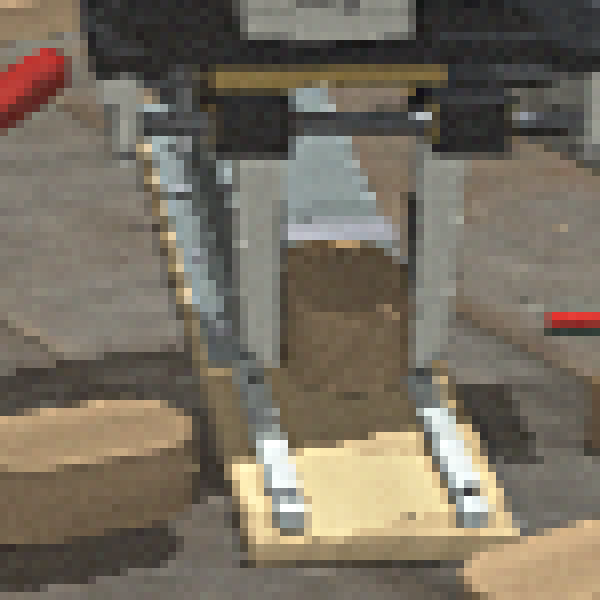

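```bash
python3 - <<'E'
from st import *
a=cv2.imread('pics/side0.png')
def outline(cx,cy,ang,z):
    t=np.linspace(0,2*np.pi,80); c=np.c_[np.cos(t),np.sin(t)]*.023; c[:,0]+=np.sign(c[:,0])*.018
    r=np.radians(ang); R=np.array([[np.cos(r),-np.sin(r)],[np.sin(r),np.cos(r)]]); w=c@R.T+[cx,cy]; return np.c_[w,np.full(80,z)]
big=cv2.resize(a[225:300,280:400],None,fx=6,fy=6,interpolation=cv2.INTER_CUBIC)
for cx,cy,an in [(.459,-.037,-1.4),(.452,-.248,6),(.548,-.2,5)]:
    for z,c in ((0,(0,0,255)),(.03,(0,255,0)),(.042,(255,0,0))):
        # recast: keep top-view ray: center seen at z=.03 in the top view
        top=proj("top",outline(cx,cy,an,.03))
        w=cast("top",top,z); p=(proj("side",w)-[280,225]+.5)*6
        cv2.polylines(big,[p.astype(int).reshape(-1,1,2)],True,c,1)
cv2.imwrite("pics/chk.png",big)
E
```

```text
(no output)
```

View pics/chk.png

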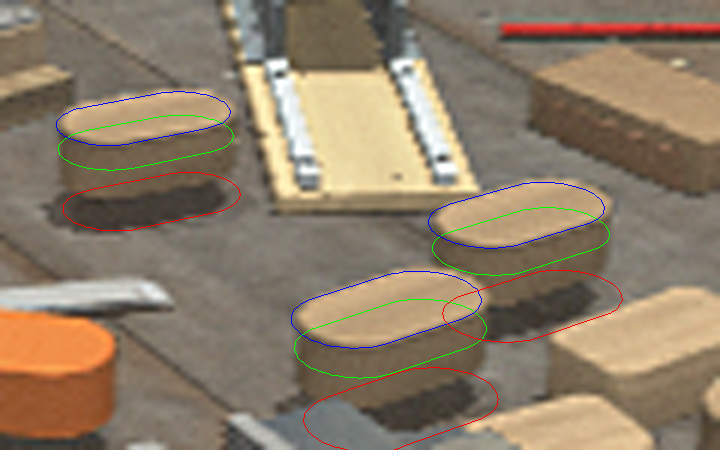

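The side-view overlay shows the round blanks' tops imaged at z≈0.042 rather than 0.030, and the held blank appears above the lip. I'll back off from the mouth and find the apron floor by touch before trusting any height.

Call:
{"method": "apply_moves", "body": {"increments": [[-0.012,-0.026,0,0,1],[-0.024,-0.052,0,0,1],[-0.037,-0.082,0,0,1],[-0.037,-0.082,0,0,1],[-0.037,-0.082,-0.004,0,1],[-0.037,-0.082,-0.008,0,1],[-0.037,-0.082,-0.008,0,1]]}}

```text
t: 7.5
tool_pos: [0.5758, -0.0279, -0.0099]
orientation: [2.644, 1.696, -0.007]
force: [-10.1, -3.5, 16.5]
opening: 0.0457
```

```bash
python3 st.py wrist:w7
```

```text
t 7.5 pos [ 0.5758 -0.0279 -0.0099] mag [-0.0755 -0.0017] jaw -24.63 op 0.0457 F [-10.1  -3.5  16.5] Fu -7.3
```

Call:
{"method": "apply_moves", "body": {"increments": [[-0.002,0.001,0.004,0,1],[-0.002,0.001,0.004,0,1],[-0.002,0.001,0.004,0,-0.4],[-0.002,0.001,0.004,0,-0.4],[-0.002,0.001,0.004,0,-0.4],[-0.002,0.001,0.004,0,-0.4]]}}

```text
t: 8.15
tool_pos: [0.5747, -0.0273, -0.0081]
orientation: [2.644, 1.697, -0.007]
force: [-0.8, -0.2, -0.0]
opening: 0.0647
```

```bash
python3 st.py wrist:w8 side:s8; python3 - <<'E'
import cv2,numpy as np
a=cv2.imread('pics/w7.png');b=cv2.imread('pics/w8.png'); cv2.imwrite('pics/w78.png',np.hstack([a[180:460,180:460],b[180:460,180:460]]))
a=cv2.imread('pics/s8.png');cv2.imwrite('pics/s8d.png',cv2.resize(a[190:265,280:370],None,fx=6,fy=6,interpolation=cv2.INTER_NEAREST))
E
```

```text
t 8.15 pos [ 0.5747 -0.0273 -0.0081] mag [-0.0755 -0.0004] jaw -24.62 op 0.0647 F [-0.8 -0.2 -0. ] Fu -0.5
```

View pics/w78.png

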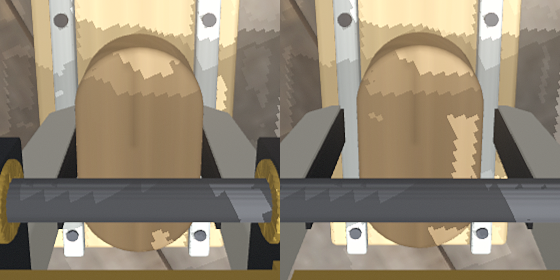

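View pics/s8d.png

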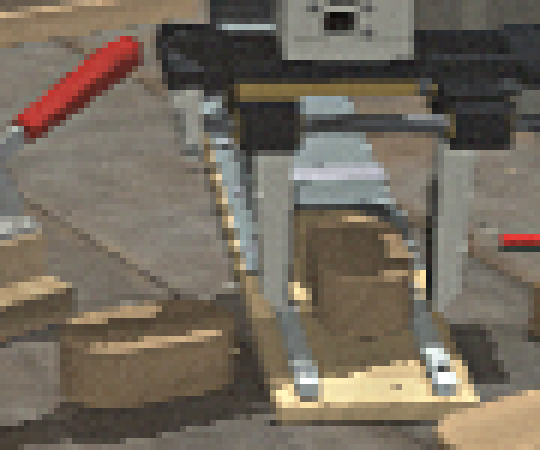

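Released, the blank stayed put and touch found the floor at z≈-0.0095, so blanks are only drawn about 13 mm high and it does lie on the apron floor. Next I'll go up, back and shut the fingers to push from behind.

Call:
{"method": "apply_moves", "body": {"increments": [[0,0,0.06,0,-0.4],[0,0,0.1,0,0],[-0.052,-0.108,0.1,0,1],[-0.052,-0.108,0.1,0,1],[-0.052,-0.108,0.1,0,1],[-0.052,-0.108,0.1,0,1],[-0.052,-0.108,0.1,0,1],[-0.052,-0.108,0.06,0,1]]}}

```text
t: 9.05
tool_pos: [0.5517, -0.081, 0.0245]
orientation: [2.64, 1.696, -0.001]
force: [0.2, -1.4, 0.4]
opening: 0.0135
```

```bash
python3 st.py wrist:w9
```

```text
t 9.05 pos [ 0.5517 -0.081   0.0245] mag [-0.1339 -0.0018] jaw -24.56 op 0.0135 F [ 0.2 -1.4  0.4] Fu -1.2
```

View pics/w9.png

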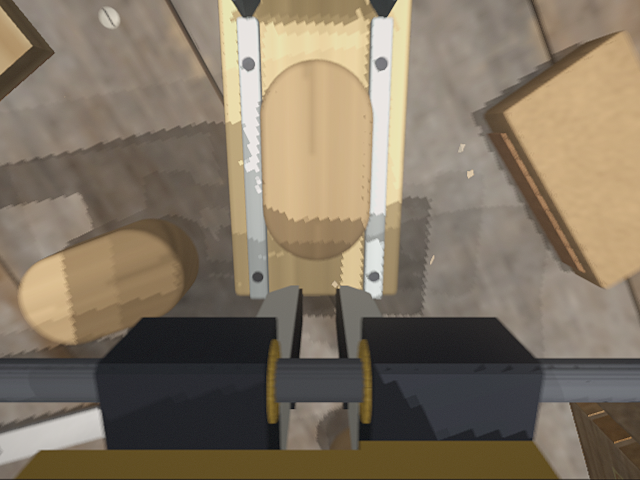

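Call:
{"method": "apply_moves", "body": {"increments": [[-0.005,0.002,-0.02,0,1],[-0.005,0.002,-0.061,0,1],[-0.005,0.002,-0.061,0,1],[0.003,0.02,-0.061,0,1],[0.012,0.038,-0.061,0,1],[0.02,0.057,-0.061,0,1],[0.028,0.075,-0.061,0,1],[0.037,0.093,-0.061,0,1]]}}

```text
t: 9.9
tool_pos: [0.5676, -0.0328, -0.0106]
orientation: [-2.643, -1.699, 0.007]
force: [-0.2, -1.8, 1.1]
opening: 0.0009
```

```bash
python3 st.py wrist:w10
```

```text
t 9.9 pos [ 0.5676 -0.0328 -0.0106] mag [-0.0834  0.0038] jaw -24.53 op 0.0009 F [-0.2 -1.8  1.1] Fu -1.7
```

View pics/w10.png

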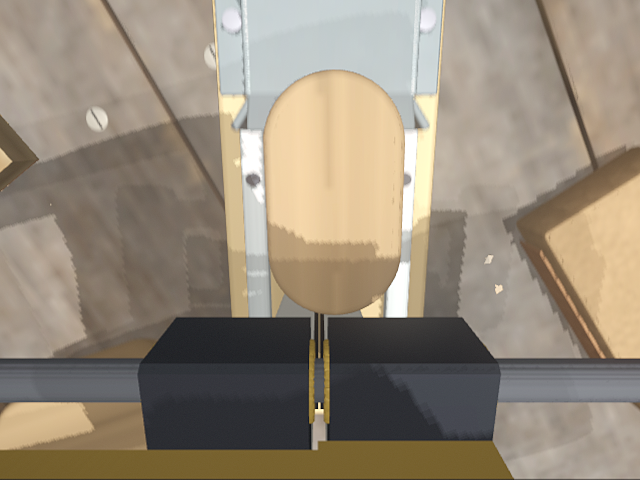

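Call:
{"method": "apply_moves", "body": {"increments": [[0.007,-0.003,0.009,0,1],[0.014,0.012,0.009,0,1],[0.02,0.026,0.009,0,1],[0.027,0.041,0.009,0,1],[0.033,0.055,0.009,0,1],[0.04,0.07,0.009,0,1]]}}

```text
t: 10.55
tool_pos: [0.5882, 0.004, -0.0062]
orientation: [-2.642, -1.699, 0.007]
force: [-0.6, -1.2, 1.0]
opening: 0.0007
```

```bash
python3 st.py wrist:w11
```

```text
t 10.55 pos [ 0.5882  0.004  -0.0062] mag [-0.0414  0.0003] jaw -24.51 op 0.0007 F [-0.6 -1.2  1. ] Fu -1.3
```

View pics/w11.png

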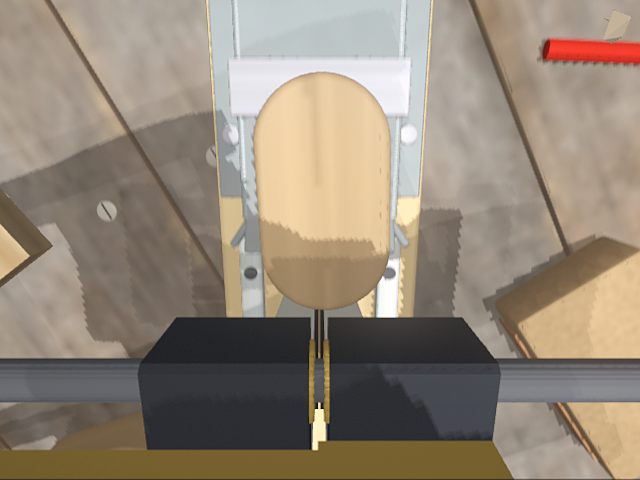

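```bash
python3 st.py side:s11; python3 - <<'E'
import cv2,numpy as np
a=cv2.imread('pics/s11.png');cv2.imwrite('pics/s11d.png',cv2.resize(a[185:265,280:370],None,fx=7,fy=7,interpolation=cv2.INTER_NEAREST))
E
```

```text
t 10.6 pos [ 0.5887  0.0052 -0.0061] mag [-0.0401  0.0004] jaw -24.48 op 0.0008 F [0.3 0.8 0.7] Fu 0.8
```

View pics/s11d.png

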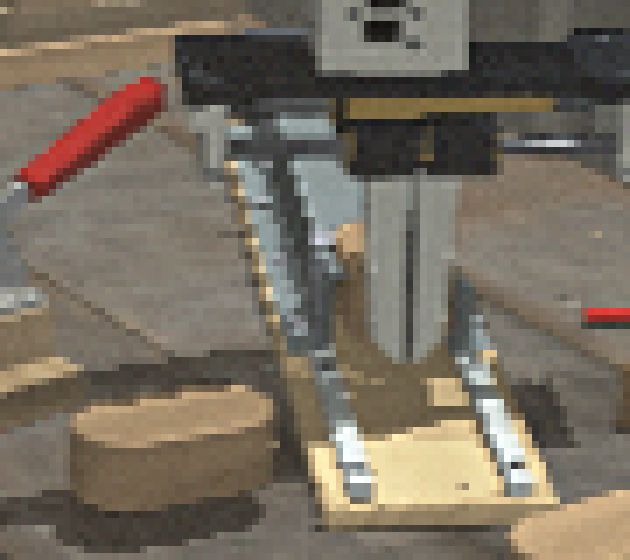

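Call:
{"method": "apply_moves", "body": {"increments": [[0.005,0.011,0,0,1],[0.01,0.022,0,0,1],[0.01,0.022,0,0,1],[-0.007,-0.014,0.01,0,1],[-0.007,-0.014,0.1,0,1],[-0.02,-0.04,0.16,0,0]]}}

```text
t: 11.25
tool_pos: [0.5786, -0.0148, 0.0753]
orientation: [-2.64, -1.701, 0.005]
force: [0.5, 0.6, 1.8]
opening: 0.0047
```

```bash
python3 - <<'E'
from st import *
s=st()
for n in ("top","wrist"): cv2.imwrite(f"pics/{n}12.png",read_camera(n)[:,:,::-1])
im=cv2.imread("pics/top0.png")[:,:,::-1].copy()
for b in blanks(im,.043): print(b)
E
```

```text
t 11.25 pos [ 0.5786 -0.0148  0.0753] mag [-0.0625  0.0013] jaw -24.42 op 0.0047 F [0.5 0.6 1.8] Fu 0.8
([383.0, 258.0], 450, -246, 451, -246, 80, 47, 6.0, 0.816)
([415.0, 257.0], 451, -333, 451, -333, 80, 46, -3.4, 0.923)
([307.0, 258.0], 457, -38, 457, -37, 82, 46, -1.4, 0.833)
([446.0, 256.0], 451, -416, 451, -416, 79, 48, -1.5, 0.912)
([364.0, 224.0], 545, -199, 545, -199, 78, 49, -1.5, 0.812)
([395.0, 224.0], 543, -284, 543, -285, 82, 47, 6.8, 0.878)
([429.0, 223.0], 544, -378, 544, -378, 82, 48, -9.6, 0.808)
```

View pics/wrist12.png

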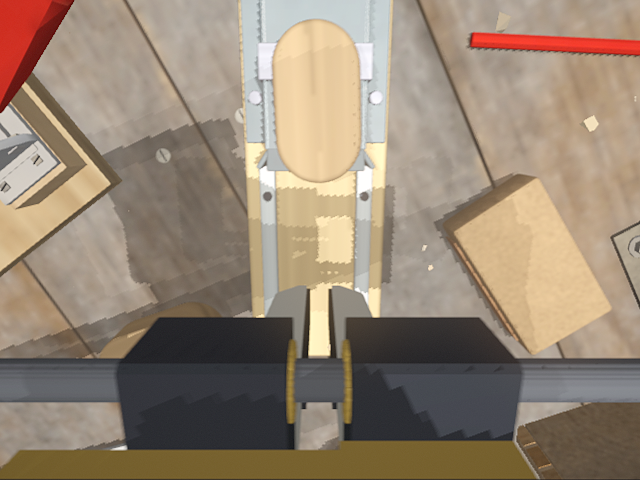

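Call:
{"method": "apply_moves", "body": {"increments": [[-0.066,-0.37,0.02,-0.673,-0.4],[-0.066,-0.37,0.02,-0.673,-0.4],[-0.066,-0.37,0.02,-0.673,-0.4],[-0.066,-0.37,0.02,-0.673,-0.4],[-0.066,-0.37,0.02,-0.673,-0.4],[-0.066,-0.37,0.02,-0.673,-0.4],[-0.066,-0.37,0.02,-0.673,-0.4],[-0.066,-0.37,0.02,-0.673,-0.4]]}}

```text
t: 12.15
tool_pos: [0.5486, -0.2019, 0.0888]
orientation: [3.134, 0.13, -0.001]
force: [-0.7, -0.2, -0.9]
opening: 0.0648
```

```bash
python3 st.py wrist:w13
```

```text
t 12.15 pos [ 0.5486 -0.2019  0.0888] mag [-0.2451 -0.0491] jaw -85.26 op 0.0648 F [-0.7 -0.2 -0.9] Fu -0.4
```

View pics/w13.png

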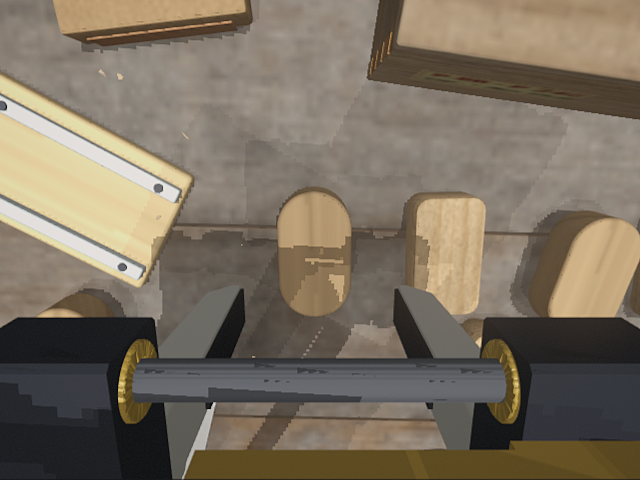

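```bash
python3 - <<'E'
from st import *
s=st()
c=wcast(s,[(278,250),(351,250),(314,190),(316,316)],.043); print(c.round(4),c[:2].mean(0),c[2:].mean(0),np.degrees(np.arctan2(*(c[2]-c[3])[1::-1])))
E
```

```text
t 12.2 pos [ 0.5486 -0.2018  0.0889] mag [-0.245  -0.0492] jaw -84.97 op 0.065 F [-0.2 -0.4  0.7] Fu -0.5
[[ 0.5482 -0.1771  0.043 ]
 [ 0.5522 -0.2225  0.043 ]
 [ 0.5875 -0.1963  0.043 ]
 [ 0.5058 -0.2046  0.043 ]] [ 0.55021655 -0.19980619  0.043     ] [ 0.5466115  -0.20044985  0.043     ] 5.8383278966812275
```

Call:
{"method": "apply_moves", "body": {"increments": [[-0.003,0.003,-0.1,0.008,-0.4],[-0.003,0.003,-0.18,0.008,-0.4],[-0.003,0.003,-0.221,0.008,-0.4],[-0.003,0.003,-0.221,0.008,-0.4],[-0.003,0.003,-0.221,0.008,1],[-0.003,0.003,-0.221,0.008,1],[-0.003,0.003,-0.221,0.008,1],[-0.003,0.003,-0.221,0.008,1]]}}

```text
t: 13.0
tool_pos: [0.5489, -0.201, -0.0194]
orientation: [3.13, 0.158, 0.004]
force: [-1.5, -0.0, 6.8]
opening: 0.0456
```

Call:
{"method": "apply_moves", "body": {"increments": [[0.0,0.0,0.08,0.0,1],[0.0,0.0,0.16,0.0,1],[0.05,0.349,0.16,0.663,1],[0.05,0.349,0.16,0.663,1],[0.05,0.349,0.16,0.663,1],[0.05,0.349,0.16,0.663,1],[0.05,0.349,0.16,0.663,1],[0.05,0.349,0.16,0.663,1]]}}

```text
t: 13.8
tool_pos: [0.5743, -0.0251, 0.0613]
orientation: [2.744, 1.517, 0.01]
force: [-1.3, 0.5, -0.9]
opening: 0.0459
```

```bash
python3 st.py wrist:w14
```

```text
t 13.8 pos [ 0.5743 -0.0251  0.0613] mag [-0.0736  0.0009] jaw -32.14 op 0.0459 F [-1.3  0.5 -0.9] Fu -0.1
```

View pics/w14.png

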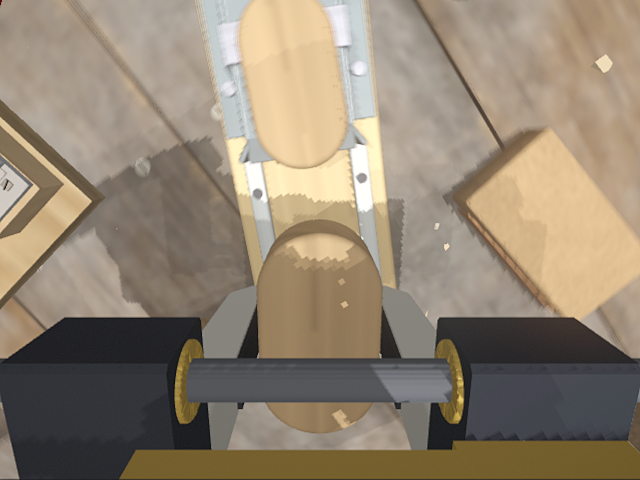

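Call:
{"method": "apply_moves", "body": {"increments": [[-0.005,-0.012,-0.03,0.084,1],[-0.005,-0.012,-0.08,0.084,1],[-0.005,-0.012,-0.12,0.084,1],[-0.005,-0.012,-0.13,0.084,1],[-0.005,-0.012,-0.137,0.084,1],[-0.005,-0.012,-0.137,0.084,1]]}}

```text
t: 14.45
tool_pos: [0.5724, -0.0319, -0.0064]
orientation: [2.631, 1.705, 0.011]
force: [0.3, -0.4, -0.2]
opening: 0.0457
```

```bash
python3 st.py wrist:w15
```

```text
t 14.45 pos [ 0.5724 -0.0319 -0.0064] mag [-0.0806 -0.0002] jaw -24.12 op 0.0457 F [ 0.3 -0.4 -0.2] Fu -0.2
```

View pics/w15.png

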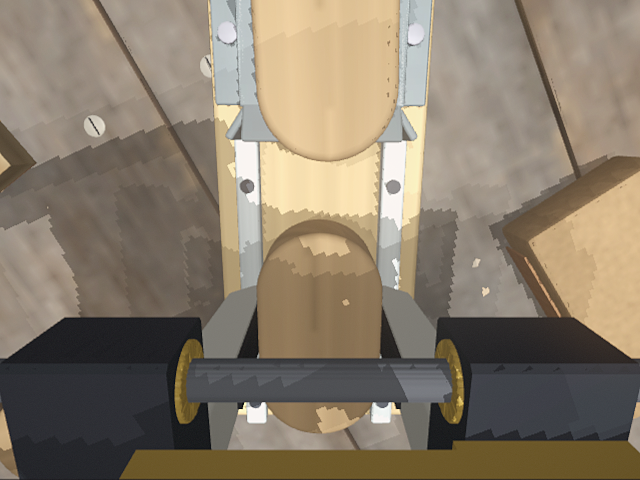

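Call:
{"method": "apply_moves", "body": {"increments": [[0,0,-0.003,0,1],[0,0,-0.003,0,-0.4],[0,0,-0.003,0,-0.4],[0,0,-0.003,0,-0.4],[0,0,0.06,0,-0.4],[-0.01,-0.02,0.11,0,0],[-0.05,-0.109,0.11,0,1],[-0.05,-0.109,0.11,0,1]]}}

```text
t: 15.3
tool_pos: [0.5471, -0.0903, 0.0502]
orientation: [2.631, 1.7, 0.012]
force: [0.7, 0.7, -0.4]
opening: 0.0457
```

Call:
{"method": "apply_moves", "body": {"increments": [[0,0,0,0,1],[0,0,0,0,1],[0,0,0,0,1],[0,0,0,0,1],[0,0,0,0,1]]}}

```text
t: 15.8
tool_pos: [0.5472, -0.0896, 0.05]
orientation: [2.63, 1.702, 0.012]
force: [0.1, -0.6, 0.5]
opening: 0.0055
```

```bash
python3 st.py wrist:w16
```

```text
t 15.8 pos [ 0.5472 -0.0896  0.05  ] mag [-0.1436 -0.0012] jaw -24.2 op 0.0055 F [ 0.1 -0.6  0.5] Fu -0.5
```

View pics/w16.png

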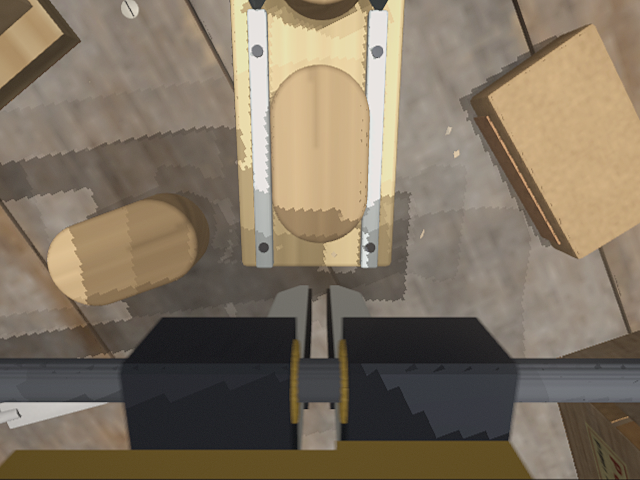

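Call:
{"method": "apply_moves", "body": {"increments": [[-0.003,0.001,-0.08,0,1],[-0.003,0.001,-0.112,0,1],[-0.003,0.001,-0.112,0,1],[0.005,0.019,-0.112,0,1],[0.014,0.037,-0.112,0,1],[0.022,0.056,-0.112,0,1],[0.03,0.074,-0.112,0,1],[0.039,0.092,-0.112,0,1]]}}

```text
t: 16.65
tool_pos: [0.5677, -0.0431, -0.0051]
orientation: [2.629, 1.701, 0.013]
force: [-0.9, -1.0, 0.9]
opening: 0.0005
```

```bash
python3 st.py
```

```text
t 16.65 pos [ 0.5677 -0.0431 -0.0051] mag [-0.0927 -0.0006] jaw -24.18 op 0.0005 F [-0.9 -1.   0.9] Fu -1.3
```

Call:
{"method": "apply_moves", "body": {"increments": [[0.005,0.016,0,0,1],[0.011,0.03,0,0,1],[0.018,0.045,0,0,1],[0.024,0.059,0,0,1],[0.031,0.074,0,0,1],[0.038,0.089,0,0,1],[0.044,0.103,0,0,1],[0.044,0.103,0,0,1]]}}

```text
t: 17.45
tool_pos: [0.5901, 0.0096, -0.0052]
orientation: [2.629, 1.703, 0.014]
force: [0.1, -0.1, 0.2]
opening: 0.0008
```

```bash
python3 st.py wrist:w17
```

```text
t 17.45 pos [ 0.5901  0.0096 -0.0052] mag [-0.0355  0.001 ] jaw -24.13 op 0.0008 F [ 0.1 -0.1  0.2] Fu -0.1
```

View pics/w17.png

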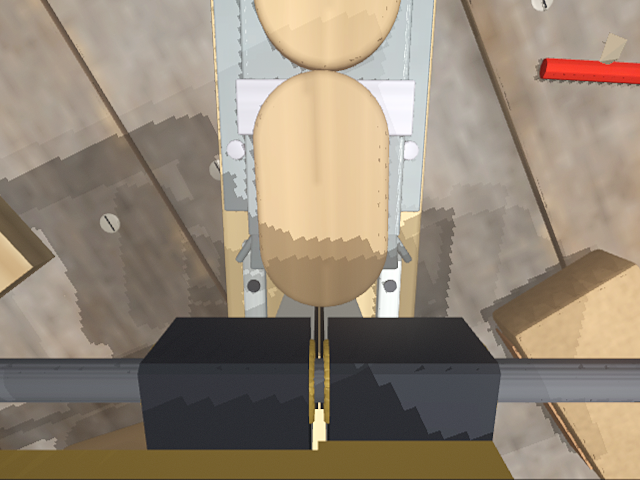

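Call:
{"method": "apply_moves", "body": {"increments": [[0.003,0.007,0,0,1],[0.007,0.016,0,0,1],[0.007,0.016,0,0,1],[-0.01,-0.02,0.01,0,1],[-0.01,-0.02,0.1,0,0],[-0.03,-0.1,0.19,0,-0.4],[-0.05,-0.2,0.19,-0.1,-0.4],[-0.06,-0.3,0.19,-0.2,-0.4]]}}

```text
t: 18.3
tool_pos: [0.5623, -0.133, 0.0927]
orientation: [2.852, 1.283, 0.017]
force: [1.4, -0.4, -0.2]
opening: 0.0281
```

Call:
{"method": "apply_moves", "body": {"increments": [[-0.035,-0.492,0,-0.627,-0.4],[-0.035,-0.492,0,-0.627,-0.4],[-0.035,-0.492,0,-0.627,-0.4],[-0.035,-0.492,0,-0.627,-0.4],[-0.035,-0.492,0,-0.627,-0.4],[-0.035,-0.492,0,-0.627,-0.4],[-0.035,-0.492,0,-0.627,-0.4],[-0.035,-0.492,0,-0.627,-0.4]]}}

```text
t: 19.1
tool_pos: [0.5445, -0.3795, 0.0924]
orientation: [3.117, -0.221, 0.004]
force: [-0.2, 0.5, 0.1]
opening: 0.0648
```

```bash
python3 st.py wrist:w18
```

```text
t 19.1 pos [ 0.5445 -0.3795  0.0924] mag [-0.4084 -0.1192] jaw 81.89 op 0.0648 F [-0.2  0.5  0.1] Fu 0.4
```

View pics/w18.png

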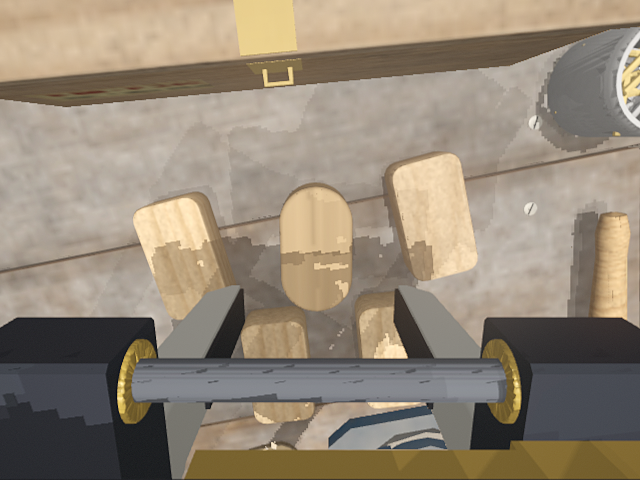

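```bash
python3 - <<'E'
from st import *
s=st()
c=wcast(s,[(281,245),(352,245),(316,186),(316,311)],.043); print(c[:2].mean(0),c[2:].mean(0),np.degrees(np.arctan2(*(c[2]-c[3])[1::-1])))
E
```

```text
t 19.15 pos [ 0.5447 -0.3791  0.0925] mag [-0.4079 -0.1192] jaw 82.13 op 0.0653 F [ 0.1  0.1 -0.1] Fu 0.1
[ 0.54900238 -0.37975876  0.043     ] [ 0.54515003 -0.37887337  0.043     ] -7.907960191498321
```

Call:
{"method": "apply_moves", "body": {"increments": [[0.001,0,-0.07,0,-0.2],[0.001,0,-0.13,0,-0.2],[0.001,0,-0.19,0,-0.2],[0.001,0,-0.227,0,-0.2],[0.001,0,-0.227,0,1],[0.001,0,-0.227,0,1],[0.001,0,-0.227,0,1],[0.001,0,-0.227,0,1]]}}

```text
t: 19.95
tool_pos: [0.5465, -0.3801, -0.0188]
orientation: [3.115, -0.214, 0.008]
force: [1.2, 0.4, -0.7]
opening: 0.0458
```

```bash
python3 st.py
```

```text
t 19.95 pos [ 0.5465 -0.3801 -0.0188] mag [-0.4081 -0.1214] jaw 82.14 op 0.0458 F [ 1.2  0.4 -0.7] Fu 0.9
```

Call:
{"method": "apply_moves", "body": {"increments": [[0,0,0.08,0,1],[0,0,0.168,0,1],[0.05,0.69,0.168,0.816,1],[0.05,0.69,0.168,0.816,1],[0.05,0.69,0.168,0.816,1],[0.05,0.69,0.168,0.816,1],[0.05,0.69,0.168,0.816,1],[0.05,0.69,0.168,0.816,1]]}}

```text
t: 20.75
tool_pos: [0.5689, -0.0792, 0.0668]
orientation: [2.897, 1.172, 0.024]
force: [0.2, -0.7, -0.6]
opening: 0.0458
```

```bash
python3 st.py
```

```text
t 20.75 pos [ 0.5689 -0.0792  0.0668] mag [-0.1251 -0.0167] jaw -45.94 op 0.0458 F [ 0.2 -0.7 -0.6] Fu -0.6
```

Call:
{"method": "apply_moves", "body": {"increments": [[0.005,0.093,0,0.239,1],[0.005,0.093,0,0.239,1],[0.005,0.093,0,0.239,1],[0.005,0.093,-0.06,0.239,1],[0.005,0.093,-0.09,0.239,1],[0.005,0.093,-0.11,0.239,1],[0.005,0.093,-0.11,0.239,1]]}}

```text
t: 21.45
tool_pos: [0.57, -0.0326, 0.0103]
orientation: [2.632, 1.694, 0.025]
force: [0.0, -0.8, -0.6]
opening: 0.0456
```

```bash
python3 st.py wrist:w19
```

```text
t 21.45 pos [ 0.57   -0.0326  0.0103] mag [-0.0822  0.0017] jaw -24.46 op 0.0456 F [ 0.  -0.8 -0.6] Fu -0.7
```

View pics/w19.png

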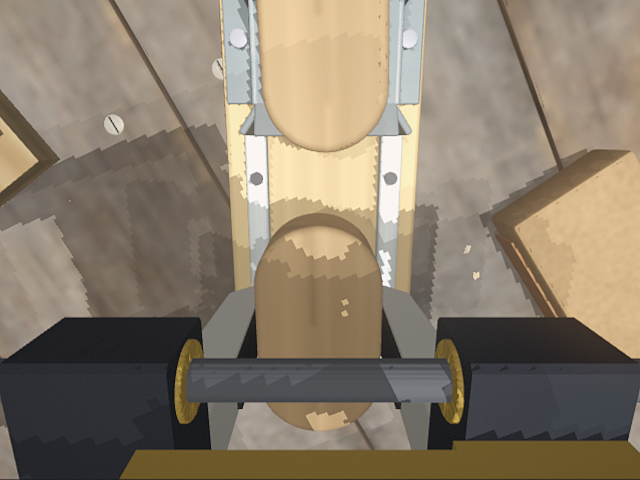

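Call:
{"method": "apply_moves", "body": {"increments": [[0.003,-0.001,-0.016,0,1],[0.003,-0.001,-0.028,0,1],[0.003,-0.001,-0.033,0,1],[0.003,-0.001,-0.033,0,-0.4],[0.003,-0.001,-0.033,0,-0.4],[0.003,-0.001,-0.033,0,-0.4],[0.003,-0.001,0.03,0,-0.4],[0.0,0.0,0.09,0,0]]}}

```text
t: 22.3
tool_pos: [0.57, -0.0326, 0.0565]
orientation: [2.632, 1.695, 0.024]
force: [1.0, 0.2, -0.3]
opening: 0.0607
```

```bash
python3 st.py wrist:w20
```

```text
t 22.3 pos [ 0.57   -0.0326  0.0565] mag [-0.0823  0.0017] jaw -24.46 op 0.0607 F [ 1.   0.2 -0.3] Fu 0.6
```

Call:
{"method": "apply_moves", "body": {"increments": [[-0.05,-0.116,0,0,1],[-0.05,-0.116,0,0,1],[-0.05,-0.116,0,0,1],[-0.05,-0.116,0,0,1],[-0.05,-0.116,0,0,1],[-0.05,-0.116,0,0,1],[-0.05,-0.116,0,0,1],[-0.05,-0.116,0,0,1]]}}

```text
t: 23.15
tool_pos: [0.5491, -0.0906, 0.0631]
orientation: [2.627, 1.693, 0.034]
force: [-0.5, 0.1, 0.3]
opening: 0.0006
```

```bash
python3 st.py wrist:w21
```

```text
t 23.15 pos [ 0.5491 -0.0906  0.0631] mag [-0.1437 -0.0034] jaw -24.41 op 0.0006 F [-0.5  0.1  0.3] Fu -0.1
```

View pics/w21.png

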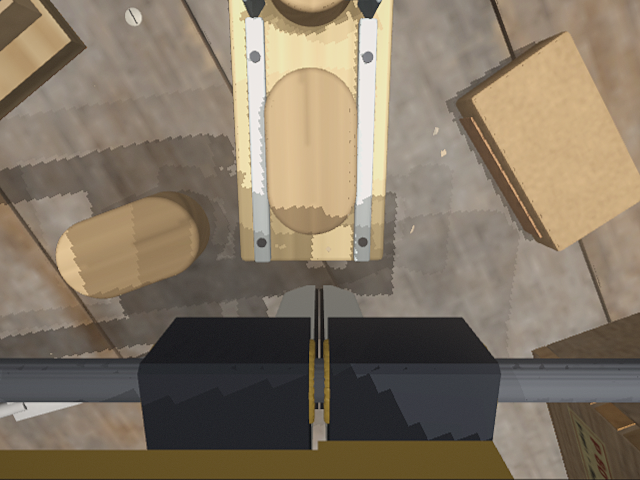

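Call:
{"method": "apply_moves", "body": {"increments": [[-0.007,0.003,-0.07,0,1],[-0.007,0.003,-0.125,0,1],[-0.007,0.003,-0.138,0,1],[0.001,0.021,-0.138,0,1],[0.01,0.039,-0.138,0,1],[0.018,0.058,-0.138,0,1],[0.026,0.076,-0.138,0,1],[0.035,0.094,-0.138,0,1]]}}

```text
t: 24.0
tool_pos: [0.5679, -0.0433, -0.0045]
orientation: [2.625, 1.692, 0.036]
force: [-0.8, -3.2, 2.9]
opening: 0.0003
```

```bash
python3 st.py wrist:w22
```

```text
t 24.0 pos [ 0.5679 -0.0433 -0.0045] mag [-0.0928 -0.0009] jaw -24.39 op 0.0003 F [-0.8 -3.2  2.9] Fu -3.2
```

View pics/w22.png

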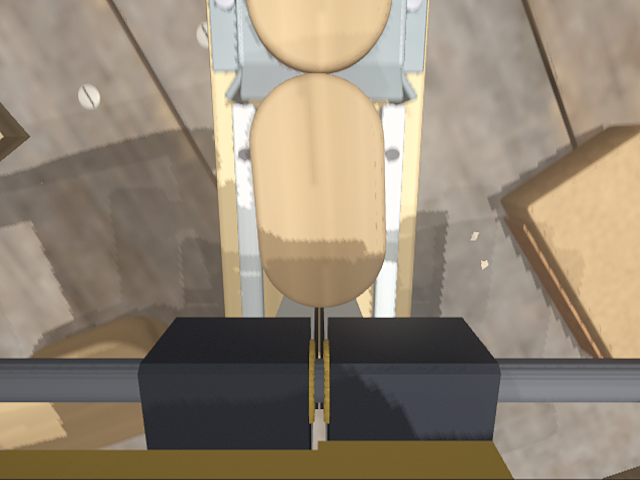

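Call:
{"method": "apply_moves", "body": {"increments": [[0.002,0.01,-0.002,0,1],[0.006,0.019,-0.002,0,1],[0.01,0.028,-0.002,0,1],[0.015,0.037,-0.002,0,1],[0.019,0.046,-0.002,0,1],[0.019,0.046,-0.002,0,1]]}}

```text
t: 24.65
tool_pos: [0.578, -0.018, -0.0058]
orientation: [2.625, 1.693, 0.038]
force: [-0.0, 0.2, 0.1]
opening: 0.0004
```

```bash
python3 st.py
```

```text
t 24.65 pos [ 0.578  -0.018  -0.0058] mag [-0.0656  0.0004] jaw -24.36 op 0.0004 F [-0.   0.2  0.1] Fu 0.2
```

Call:
{"method": "apply_moves", "body": {"increments": [[0.002,0.006,0,0,1],[0.005,0.011,0,0,1],[0.007,0.016,0,0,1],[0.009,0.02,0,0,1]]}}

```text
t: 25.05
tool_pos: [0.5825, -0.0078, -0.006]
orientation: [2.626, 1.694, 0.038]
force: [-1.2, -2.6, 2.3]
opening: 0.0003
```

```bash
python3 st.py top:t23 wrist:w23; python3 -c "
import cv2;a=cv2.imread('pics/t23.png');cv2.imwrite('pics/t23c.png',cv2.resize(a[140:250,145:345],None,fx=4,fy=4,interpolation=cv2.INTER_CUBIC))"
```

```text
t 25.05 pos [ 0.5825 -0.0078 -0.006 ] mag [-0.0544  0.0007] jaw -24.35 op 0.0003 F [-1.2 -2.6  2.3] Fu -2.9
```

View pics/t23c.png

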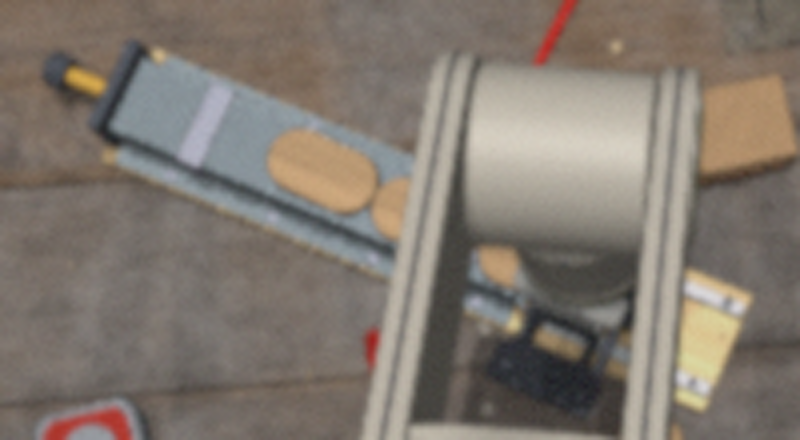

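Call:
{"method": "apply_moves", "body": {"increments": [[0.002,0.004,0,0,1],[0.003,0.007,0,0,1],[0.005,0.011,0,0,1],[0.007,0.015,0,0,1],[0.008,0.018,0,0,1]]}}

```text
t: 25.65
tool_pos: [0.5867, 0.0017, -0.006]
orientation: [2.626, 1.694, 0.039]
force: [-0.7, -2.8, 1.5]
opening: 0.0003
```

```bash
python3 st.py
```

```text
t 25.65 pos [ 0.5867  0.0017 -0.006 ] mag [-0.0441  0.0008] jaw -24.34 op 0.0003 F [-0.7 -2.8  1.5] Fu -2.8
```

Call:
{"method": "apply_moves", "body": {"increments": [[0.002,0.004,0,0,1],[0.003,0.007,0,0,1],[0.005,0.011,0,0,1],[0.007,0.015,0,0,1]]}}

```text
t: 26.05
tool_pos: [0.5902, 0.0094, -0.006]
orientation: [2.626, 1.694, 0.039]
force: [-1.5, -2.1, 1.3]
opening: 0.0007
```

```bash
python3 st.py
```

```text
t 26.05 pos [ 0.5902  0.0094 -0.006 ] mag [-0.0356  0.0008] jaw -24.34 op 0.0007 F [-1.5 -2.1  1.3] Fu -2.5
```

Call:
{"method": "apply_moves", "body": {"increments": [[0.002,0.004,0,0,1],[0.003,0.007,0,0,1],[0.005,0.011,0,0,1]]}}

```text
t: 26.35
tool_pos: [0.5923, 0.0135, -0.006]
orientation: [2.625, 1.693, 0.035]
force: [-3.9, -9.3, 3.1]
opening: 0.0004
```

```bash
python3 st.py
```

```text
t 26.35 pos [ 0.5923  0.0135 -0.006 ] mag [-0.031   0.0005] jaw -24.36 op 0.0004 F [-3.9 -9.3  3.1] Fu -10.1
```

Call:
{"method": "apply_moves", "body": {"increments": [[0.002,0.004,0,0,1],[0.003,0.007,0,0,1]]}}

```text
t: 26.55
tool_pos: [0.5934, 0.0155, -0.006]
orientation: [2.624, 1.692, 0.032]
force: [-4.7, -8.9, 4.4]
opening: -0.0001
```

```bash
python3 st.py top:t24; python3 -c "
import cv2,numpy as np
f=lambda n:cv2.resize(cv2.imread(n)[145:190,145:205],None,fx=6,fy=6,interpolation=cv2.INTER_CUBIC)
cv2.imwrite('pics/t24c.png',np.hstack([f('pics/top0.png'),f('pics/t24.png')]))"
```

```text
t 26.55 pos [ 0.5934  0.0155 -0.006 ] mag [-0.0287  0.0004] jaw -24.37 op -0.0001 F [-4.7 -8.9  4.4] Fu -10.1
```

View pics/t24c.png

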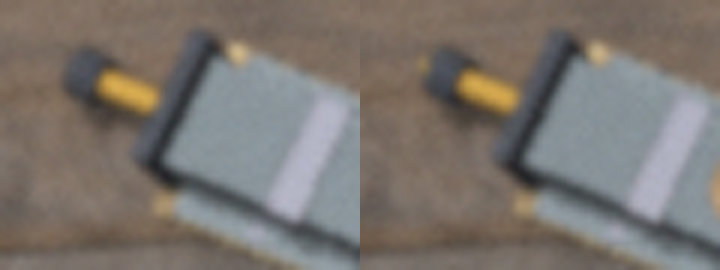

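The brass pin is starting to show beyond the knob, at (425,62) in the crop, and the push reads about 10 N. I'll keep creeping.

Call:
{"method": "apply_moves", "body": {"increments": [[0.002,0.004,0,0,1],[0.003,0.007,0,0,1],[0.005,0.011,0,0,1]]}}

```text
t: 26.9
tool_pos: [0.5956, 0.0197, -0.006]
orientation: [2.623, 1.691, 0.029]
force: [-3.9, -8.8, 4.4]
opening: 0.0002
```

```bash
python3 st.py
```

```text
t 26.9 pos [ 0.5956  0.0197 -0.006 ] mag [-0.024   0.0002] jaw -24.39 op 0.0002 F [-3.9 -8.8  4.4] Fu -9.6
```

Call:
{"method": "apply_moves", "body": {"increments": [[0.002,0.003,0,0,1],[0.003,0.006,0,0,1]]}}

```text
t: 27.1
tool_pos: [0.5963, 0.0206, -0.006]
orientation: [2.622, 1.69, 0.024]
force: [-8.5, -16.1, 7.9]
opening: 0.0005
```

```bash
python3 st.py
```

```text
t 27.1 pos [ 0.5963  0.0206 -0.006 ] mag [-0.0229 -0.0001] jaw -24.41 op 0.0005 F [ -8.5 -16.1   7.9] Fu -18.2
```

Call:
{"method": "apply_moves", "body": {"increments": [[0.001,0.002,0,0,1],[0.001,0.003,0,0,1]]}}

```text
t: 27.3
tool_pos: [0.5962, 0.0203, -0.0059]
orientation: [2.621, 1.689, 0.02]
force: [-4.5, -12.5, 6.2]
opening: 0.0004
```

```bash
python3 st.py top:t25 wrist:w25; python3 -c "
import cv2,numpy as np
f=lambda n:cv2.resize(cv2.imread(n)[145:190,145:205],None,fx=6,fy=6,interpolation=cv2.INTER_CUBIC)
cv2.imwrite('pics/t25c.png',np.hstack([f('pics/t24.png'),f('pics/t25.png')]))"
```

```text
t 27.3 pos [ 0.5962  0.0203 -0.0059] mag [-0.0232 -0.0001] jaw -24.42 op 0.0004 F [ -4.5 -12.5   6.2] Fu -13.2
```

View pics/t25c.png

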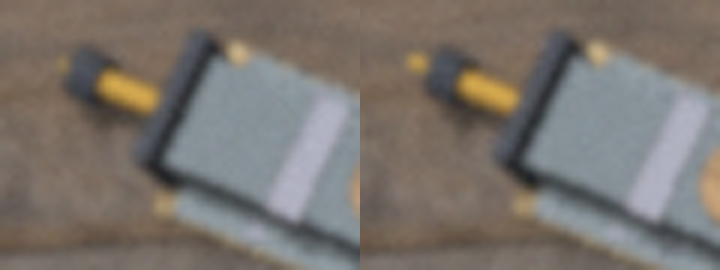

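Call:
{"method": "apply_moves", "body": {"increments": [[0.001,0.002,0,0,1],[0.002,0.004,0,0,1],[0.003,0.006,0,0,1],[0.003,0.006,0,0,1],[0.003,0.006,0,0,1]]}}

```text
t: 27.9
tool_pos: [0.5962, 0.0203, -0.0059]
orientation: [2.62, 1.687, 0.012]
force: [-8.2, -15.2, 9.4]
opening: 0.0003
```

```bash
python3 - <<'E'
from st import *
s=st()
cv2.imwrite("pics/t26.png",read_camera("top")[:,:,::-1])
for n in ("top0","t24","t25","t26"):
    im=cv2.imread(f"pics/{n}.png"); hsv=cv2.cvtColor(cv2.resize(im,None,fx=4,fy=4,interpolation=cv2.INTER_CUBIC),cv2.COLOR_BGR2HSV)
    m=cv2.inRange(hsv,(12,130,90),(30,255,255)); k=np.zeros_like(m);k[4*145:4*175,4*148:4*174]=m[4*145:4*175,4*148:4*174]
    ys,xs=np.nonzero(k); w=mag(cast("top",np.c_[(xs+.5)/4-.5,(ys+.5)/4-.5],.03)); print(n,len(xs),w[:,0].max().round(4) if len(xs) else None,w[:,0].min().round(4))
E
```

```text
t 27.9 pos [ 0.5962  0.0203 -0.0059] mag [-0.0232 -0.0002] jaw -24.46 op 0.0003 F [ -8.2 -15.2   9.4] Fu -17.2
top0 688 0.3668 0.3382
t24 694 0.3671 0.3382
t25 726 0.392 0.3382
t26 735 0.392 0.3382
```

```bash
python3 - <<'E'
from st import *
st()
for n in ("top0","t24","t25","t26"):
    im=cv2.imread(f"pics/{n}.png"); big=cv2.resize(im,None,fx=4,fy=4,interpolation=cv2.INTER_CUBIC)
    # profile along the pin axis
    r=[]
    for a in np.arange(.356,.404,.002):
        vals=[]
        for b in np.arange(-.004,.0045,.002):
            p=proj("top",np.r_[world(a,b+OFF if 0 else b),.03])[0]; x,y=((p+.5)*4-.5).astype(int); c=big[y,x].astype(int); vals.append(c[2]-c[0])
        r.append(max(vals))
    print(n,r)
print(np.arange(.356,.404,.002).round(3).tolist())
E
```

```text
t 27.95 pos [ 0.5963  0.0202 -0.0059] mag [-0.0233 -0.0003] jaw -24.47 op 0.0005 F [ -9.3 -15.2   8.5] Fu -17.7
top0 [np.int64(133), np.int64(133), np.int64(134), np.int64(126), np.int64(112), np.int64(72), np.int64(33), np.int64(-1), np.int64(-7), np.int64(-11), np.int64(-9), np.int64(-9), np.int64(-7), np.int64(4), np.int64(11), np.int64(21), np.int64(24), np.int64(27), np.int64(28), np.int64(27), np.int64(26), np.int64(28), np.int64(28), np.int64(27), np.int64(28)]
t24 [np.int64(131), np.int64(131), np.int64(130), np.int64(121), np.int64(108), np.int64(73), np.int64(34), np.int64(0), np.int64(-10), np.int64(-11), np.int64(-10), np.int64(-9), np.int64(-2), np.int64(21), np.int64(40), np.int64(53), np.int64(48), np.int64(38), np.int64(29), np.int64(30), np.int64(30), np.int64(28), np.int64(27), np.int64(27), np.int64(27)]
t25 [np.int64(131), np.int64(133), np.int64(132), np.int64(123), np.int64(110), np.int64(71), np.int64(34), np.int64(1), np.int64(-8), np.int64(-11), np.int64(-10), np.int64(-10), np.int64(-3), np.int64(23), np.int64(50), np.int64(84), np.int64(98), np.int64(96), np.int64(84), np.int64(58), np.int64(35), np.int64(28), np.int64(25), np.int64(27), np.int64(27)]
t26 [np.int64(131), np.int64(130), np.int64(131), np.int64(124), np.int64(109), np.int64(71), np.int64(33), np.int64(-1), np.int64(-10), np.int64(-11), np.int64(-10), np.int64(-9), np.int64(-1), np.int64(22), np.int64(50), np.int64(84), np.int64(98), np.int64(96), np.int64(83), np.int64(57), np.int64(35), np.int64(28), np.int64(27), np.int64(26), np.int64(27)]
[0.356, 0.358, 0.36, 0.362, 0.364, 0.366, 0.368, 0.37, 0.372, 0.374, 0.376, 0.378, 0.38, 0.382, 0.384, 0.386, 0.388, 0.39, 0.392, 0.394, 0.396, 0.398, 0.4, 0.402, 0.404]
```

Call:
{"method": "apply_moves", "body": {"increments": [[-0.006,-0.012,0,0,1],[-0.02,-0.045,0,0,1],[-0.033,-0.073,0.0,0,1],[-0.033,-0.073,0.1,0,1],[-0.033,-0.073,0.2,0,1],[-0.1,-0.3,0.25,0,1],[-0.2,-0.6,0.25,0,1],[-0.2,-0.6,0.25,0,1]]}}

```text
t: 28.75
tool_pos: [0.5348, -0.16, 0.1119]
orientation: [2.618, 1.687, 0.014]
force: [-0.1, -0.7, -0.1]
opening: 0.0009
```

Call:
{"method": "apply_moves", "body": {"increments": [[-0.2,-0.4,0.05,0,1],[-0.2,-0.4,0.05,0,1],[-0.2,-0.4,0.05,0,1],[-0.2,-0.4,0.05,0,1],[-0.2,-0.4,0.05,0,1],[-0.2,-0.4,0.05,0,1]]}}

```text
t: 29.35
tool_pos: [0.4324, -0.3638, 0.1375]
orientation: [2.621, 1.68, 0.014]
force: [-0.3, 0.6, 0.8]
opening: 0.0008
```

```bash
python3 - <<'E'
from st import *
st(); im=read_camera("top"); cv2.imwrite("pics/t27.png",im[:,:,::-1])
big=cv2.resize(im[:,:,::-1],None,fx=4,fy=4,interpolation=cv2.INTER_CUBIC)
print("pin",[int(max(int(big[int(y),int(x)][2])-int(big[int(y),int(x)][0]) for b in np.arange(-.004,.0045,.002) for x,y in [((proj("top",np.r_[world(a,b),.03])[0]+.5)*4-.5)])) for a in np.arange(.38,.4,.002)])
for roi in ((140,245,160,335),(190,290,290,480)):
  for b in blanks(im,.056 if roi[0]==140 else .043,roi=roi): print(b, mag(np.array([b[1],b[2]])/1000).round(4), "ang-mag",round(b[7]-65.45,1))
E
```

```text
t 29.35 pos [ 0.4324 -0.3638  0.1375] mag [-0.4406 -0.0108] jaw -24.67 op 0.0008 F [-0.3  0.6  0.8] Fu 0.4
pin [0, 23, 51, 82, 95, 95, 84, 58, 38, 27, 26]
([247.0, 192.0], 646, 134, 647, 136, 255, 46, 65.0, 0.738) [0.1009 0.0018] ang-mag -0.5
([320.0, 172.0], 693, -81, 693, -78, 93, 64, -79.2, 0.856) [-0.0752 -0.1303] ang-mag -144.7
([307.0, 258.0], 457, -37, 456, -37, 82, 47, -6.7, 0.802) [-0.1332  0.1026] ang-mag -72.2
([396.0, 224.0], 544, -285, 543, -285, 81, 47, 6.4, 0.866) [-0.3226 -0.0795] ang-mag -59.1
```

```bash
python3 -c "
from plant import robot
print(robot.close_job())"
```

```text
the job is handed in; nothing more can be done
None
```

The job is handed in: the three round-ended blanks, matching the round-ended sample, are in the magazine and hard against the stop. I placed each on the apron and pushed it in with shut fingers, finishing at about 29 s of the 72 s allowed.

**Last checks:**
- **Pushing force:** the row slid at about 3 N. It rose to about 10 N as the pin moved, then to 17–18 N with no further travel, and I stopped there.
- **Tell-tale:** the top camera shows the pin about 11–12 mm out of the knob, and it was unchanged after I backed off.
- **Row:** the three blanks measure 255 × 46 mm as one line, 0.5° off the magazine axis. They sit about 2 mm off the centre line I assumed, which is itself good to about 2 mm.
- **Sample:** it still measures at its starting place.
- **Other blanks and bystanders:** one square blank measured unmoved. The arm hid some of the other blanks in the last picture. I did not re-measure the sanding block or the tape measure, but the arm went near neither.

**What disagreed:**
- **Finger length:** the fingers end about 34 mm behind the reported TCP, so my first grasp closed above the blank. I then found the working height by small steps and by touch.
- **Blank height:** the pictures show the blanks about 12–13 mm higher than they lie, so they appear to poke through the roof. Touch, low forces and the pin all indicate they are in the channel.

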